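# Lift the biscuit off the baking sheet with the turner and plate it

### The job

Take the turner out of the dish rack, lay it down flat and right way up on the counter, let go of it, and take it again for use. Slide its blade under the big biscuit on the baking sheet (the sheet's lip will stop the biscuit), lift the biscuit clear and tip it gently off the tilted blade onto the dinner plate, so that it ends flat and same side up about the middle of the plate; never touch it with the fingers or let it drop from a height. Finish by laying the turner down flat and right way up on the counter or the sheet, clear of the plate, and do not shift the plate, the jar, the wooden spoon or the gasket.

Things in the scene. Friction and masses are not known exactly. Their poses are not given: they have to be found in the camera images.
- turner: Cranked kitchen turner, 0.18 kg, balance at x=-30. Steel blade 100 (x) x 80 (y) x 2 mm. Origin: middle of the blade's underside; x to the front edge, z out of the top face. Flat, it rests on the blade, handle in the air. Starts on a long edge in the rack's leftmost slot, y up, handle out of the near end, top face to the robot's right, leaning that way 0.16 rad; lifts straight out.
- turner_handle (a point): Middle of the turner's wooden handle, at (-135, 0, 46) mm from the turner's origin, same axes. The handle is a bar parallel to the blade: 100 mm along x (x = -185 to -85), 24 mm wide in y, 16 mm thick in z. A steel shank 16 mm wide slopes from its front end down to the blade's heel at x = -50.
- turner_edge (a point): Middle of the blade's front edge, at (50, 0, 0) mm from the turner's origin, same axes. The top face is bevelled over the last 16 mm down to an edge 0.4 mm thick. Stood on a long edge on the counter and let go while leaning 40 degrees or more toward its underside, the turner tips over and lies flat, right way up.
- rack: Wire dish rack, does not move, 220 (x) x 200 (y) mm. Origin: middle of its underside. Slots run along x, near end x = -110 with a 22 mm high frame wire; floor 22 mm high. Nine wire loops 92 mm high, x -92 to +12; the turner's slot lies between those at y = +62 and +80. Three side plates of 150 mm dia. stand at y < 20, up to 175 mm high.
- sheet: Flat aluminium baking sheet, 260 (x) x 180 (y) x 2 mm thick, does not move. Origin: middle of its underside. Its only raised edge is a lip 16 mm high along the +x end, inner face at x = +130; the other three edges are open, so the blade can be slid over it toward the lip.
- biscuit: Big round hard biscuit, 92 mm dia. at mid-height, 10 mm thick, lower edge rounded off (flat underside 79 mm dia.), about 60 g, too wide for the fingers, lying on the sheet. Origin: middle of its underside, z up. Pushed against the sheet's lip it climbs onto the blade; it starts to slide off the blade when that is tilted 25 to 35 degrees.
- plate: White dinner plate, 236 mm over the rim, rim 18 mm high, flat inside floor 172 mm dia. at 6 mm above the counter, loose, 0.5 kg. Origin: middle of its underside.
- gasket: Bystander: grey gasket ring, 208 mm dia., 9 mm high, lying on the counter. Origin: middle of its underside.
- spoon: Bystander: wooden spoon 280 mm long lying on the counter along its x. Origin: middle of its underside.
- jar: Bystander: plastic jar, 80 mm dia., 115 mm high. Origin: middle of its underside.
Not all that is in view belongs to the job. Several things have the shape of the turner; the one meant has the colours described above.

How it is judged:
By the outcome, as a careful person would: the job done as asked, in the order asked, and still so for the second after the job is handed in, with the robot touching nothing.
It also fails if it takes over 72 s, if anything falls off the work surface, if the arm or the gripper's body presses on something with over 40 N, if the wrist force passes 120 N, or if a joint passes its speed limit or range.

### The arm

A 7-joint arm with a two-finger parallel gripper is mounted at the origin on the work surface. World frame = base frame: x ahead of the robot, y to its left, z up, the work surface at z = 0. Lengths are in m, angles in rad, forces in N, time in s.
With the tool pointing down it reaches from about 0.425 to 0.925 m from the base axis. Payload 6.8 kg.
Tool frame: the origin (TCP) lies at the very end of the fingers, on their centre line; the grasp point (between the pads) lies 19 mm behind it (bot.grasp_offset is the distance from the TCP to the grasp point, in m); z points along the fingers, y is the direction in which the jaws open and shut (so a half turn about z gives the same grasp; the last joint's range is limited). The gripper opens to 85 mm and grips with 20 to 120 N. Pads are 22 mm wide; open, the fingers measure 114 mm over their backs; the gripper's body (76 mm by 85 mm) begins 54 mm behind the grasp point. The pads swing forward as they close: fully open they stand 13 mm farther back than shut.
Start: joints at [-1.268, 0.477, 0.022, 1.555, -0.011, 1.109, -0.083], TCP at [0.27, 0.619, 0.231] pointing down, gripper open.
Joint ranges: [-2.96, 2.96], [-0.34, 2.1], [-1.41, 1.46], [0.24, 2.44], [-1.37, 4.51], [0.17, 1.92], [-2.96, 2.96]. Speed limits (rad/s): [2.39, 2.39, 3.14, 3.14, 3.14, 3.14, 3.14].

### API

Orientations are given as a unit quaternion [w, x, y, z].
In Python, from station import monitor, cams, bot, finder gives the robot as it stands.
- The arm moves only by the tool jog_arm, never from a script. Its argument "plan" is a list of rows, each an object of numbers: "x", "y", "z": the shift along the tool's x, y, z as a fraction of full scale; "wx", "wy", "wz": the turn, a rotation vector about the tool's x, y, z as a fraction of full scale. A call has 1 to 12 rows; each row is the pose to reach, as a shift and turn from the pose measured when the call began, along the tool's axes at that moment, turning the shorter way round; what a row does not reach only later rows make up. Full scale, the value 1, is 20 cm for a shift and 180 degrees for a turn. A row lasts 1/12 s, in which the tool goes at most 41.7 mm and 7.16 degrees, less where a joint would pass 70% of its speed; a pose out of reach is approached as far as the arm can. A call with a number of a shift or a turn outside -1 to 1 is refused whole. A call with a gripper value outside its range is refused whole. "hand" is the opening, from -1 (shut) to 1 (fully open), set as the call begins (left out, the last holds). The fingers move at their own pace and stop on an object; "grip_force" is the grip in N (left out, the last holds). Time passes only in rows, so rows that repeat a pose let the fingers close. It gives the time, the measured TCP pose, the force and the opening at its end, in the units of the state.
- monitor.get_obs(): the state, without advancing time (a new reading comes with each control period).
- cams.read_camera(name): name is "scene" or "top" or "wrist"; returns the picture (400x640x3 uint8, red, green, blue); there is no depth.
- cams.get_calibration(name): a dict with "fx", "fy", "cx", "cy" (pixels), "extrinsics" (4x4, takes a point from world to camera coordinates). Camera axes: x right, y down, z forward; pixel columns grow to the right and rows downward; lengths in m; the calibration is good to about 2 mm. A picture is of the moment at which its call begins: read the wrist's pose just before it. get_calibration takes no time and is no camera call; for the wrist camera it gives the pose at the moment of the call.
- bot.hand_in(): hands the job in, once; it reports no verdict.
Trained networks look in the newest picture that a camera, given by its name, has taken for a name from the list of things; names that differ only in an ending like _2 or _b are one class to them, and where a whole thing is asked for, a point or a joint stands for the part that bears it (a point fixed in the world has none). Each returns a list of dicts, best first, with "confidence" (0 to 1); they miss things now and then, are a little off and sometimes report something else, mostly with a low value. They report only what shows in the picture. A call takes as long as a camera call. They do not tell look-alikes from the thing itself.
- finder.find_in(camera, target): "bbox" ([left, top, width, height] in pixels, round what is visible of it).
- finder.place_of(camera, target): "location" ([column, row] in pixels: a listed point, or the origin of a listed thing).
The state is a dict: "t": time; "q": joint angles; "joint_vel": joint speeds; "joint_torque": joint torques, N m; "eef_pos": TCP position; "tool_rot": TCP orientation; "contact_force": force on the tool from outside, world axes, zero at the start; "torque": the same for the moment, N m; "gripper_width": opening from 0.0 (shut) to 1.0 (fully open).
Only numpy, scipy, OpenCV 4.12 (cv2) and the standard library are available. Lean on these libraries where they do the work, as an engineer would, in place of code of your own. Each camera call takes 0.05 s, during which the arm holds its last target. There are 200 camera calls.

## Working session

There is one attempt and no reset: what is moved stays moved. The work goes in short steps, Python scripts to look and compute and a tool call to move; the robot and the scene stay as the last step left them, time stands still between calls to the robot, and variables do not carry over. Pictures are saved under pics/ and viewed, about 8 in all and at most 12, crops included, and the job is handed in when it is done.

Besides the shell and the picture viewer there is one more tool, called as name(argument=value, ...) on one line, values as JSON. jog_arm: Moves the arm, as the interface text tells. Shift numbers are shares of 20 cm and turn numbers shares of 180 degrees, none past 1 either way. Its arguments: {"type":"object","properties":{"plan":{"type":"array","items":{"type":"object","properties":{"x":{"type":"number","minimum":-1,"maximum":1},"y":{"type":"number","minimum":-1,"maximum":1},"z":{"type":"number","minimum":-1,"maximum":1},"wx":{"type":"number","minimum":-1,"maximum":1},"wy":{"type":"number","minimum":-1,"maximum":1},"wz":{"type":"number","minimum":-1,"maximum":1}}}},"hand":{"type":"number"},"grip_force":{"type":"number"}},"required":["plan"]}

```bash
ls; mkdir -p pics; cat > h.py <<'E'
import numpy as np,cv2
from station import monitor,cams,bot,finder
from scipy.spatial.transform import Rotation as R
def ray(cal,uv):
    E=np.array(cal["extrinsics"]);Rm=E[:3,:3];c=-Rm.T@E[:3,3]
    d=Rm.T@np.array([(uv[0]-cal["cx"])/cal["fx"],(uv[1]-cal["cy"])/cal["fy"],1]);return c,d
def atz(cal,uv,z):
    c,d=ray(cal,uv);return c+d*(z-c[2])/d[2]
def proj(cal,p):
    E=np.array(cal["extrinsics"]);q=E[:3,:3]@np.array(p)+E[:3,3];return np.array([cal["fx"]*q[0]/q[2]+cal["cx"],cal["fy"]*q[1]/q[2]+cal["cy"]])
def snap(n,f=None):
    im=cams.read_camera(n)
    if f: cv2.imwrite("pics/"+f,im[:,:,::-1])
    return im
E
python3 - <<'E'
from h import *
o=monitor.get_obs();print(o)
for n in("top","scene"):
    snap(n,n+"1.png");cal=cams.get_calibration(n);print(n,cal)
    for t,z in(("turner_handle",.09),("turner",.06),("rack",0),("sheet",0),("biscuit",.002),("plate",0),("gasket",0),("spoon",0),("jar",0)):
        for d in finder.place_of(n,t)[:3]:
            print(t,round(d["confidence"],2),np.round(d["location"]),np.round(atz(cal,d["location"],z),3))
E
```

```text
pics
{'t': 0.0, 'q': array([-1.2681148 ,  0.47782766,  0.02232827,  1.55645405, -0.01148085,
        1.10929357, -0.08310128]), 'joint_vel': array([ 0.0005097 , -0.00126624, -0.00023882, -0.00085786,  0.00136563,
       -0.00056736,  0.00137334]), 'joint_torque': array([-4.84941829e-04, -5.96458697e+01,  1.60771586e+00, -2.81191331e+01,
        1.25252543e-02,  9.55591531e-03, -8.99800256e-06]), 'eef_pos': array([0.26932042, 0.61829638, 0.23030593]), 'tool_rot': array([-1.14691846e-04,  2.03930536e-01,  9.78984922e-01, -9.20127453e-04]), 'contact_force': array([-0.50371395,  0.50386498, -0.34209538]), 'torque': array([ 0.00074589,  0.01459126, -0.0049203 ]), 'gripper_width': 0.9996188496674396}
top {'fx': 417.1035796693361, 'fy': 417.1035796693361, 'cx': 315.9475322623807, 'cy': 202.77932211036125, 'extrinsics': array([[ 0.00850677, -0.99991594, -0.00978537, -0.0954436 ],
       [-0.99400812, -0.00738927, -0.1090562 ,  0.54528081],
       [ 0.10897472,  0.01065445, -0.99398742,  1.34351252],
       [ 0.        ,  0.        ,  0.        ,  1.        ]])}
turner_handle 0.9 [524. 211.] 
[... 788 characters left out ...]
1,  4.98838630e-01, -7.19846203e-01,
         2.04173846e+00],
       [ 0.00000000e+00,  0.00000000e+00,  0.00000000e+00,
         1.00000000e+00]])}
turner_handle 0.67 [216. 222.] [ 0.395 -0.42   0.09 ]
turner_handle 0.62 [148. 323.] [ 0.549 -0.769  0.09 ]
turner 0.93 [188. 298.] [ 0.544 -0.64   0.06 ]
turner 0.71 [253. 237.] [ 0.508 -0.366  0.06 ]
rack 0.72 [249. 274.] [ 0.569 -0.443 -0.   ]
sheet 0.93 [348. 194.] [0.564 0.03  0.   ]
biscuit 0.78 [364. 188.] [0.584 0.095 0.002]
plate 0.68 [392. 135.] [0.468 0.407 0.   ]
plate 0.49 [250. 275.] [ 0.572 -0.443 -0.   ]
gasket 0.71 [349. 194.] [0.565 0.032 0.   ]
spoon 0.5 [325. 157.] [0.367 0.117 0.   ]
jar 0.95 [424. 188.] [0.74  0.247 0.   ]
```

```bash
python3 - <<'E'
import cv2
a=cv2.imread("pics/top1.png");b=cv2.imread("pics/scene1.png")
cv2.imwrite("pics/top1b.png",cv2.resize(a[100:330,120:560],None,fx=1.8,fy=1.8,interpolation=3))
cv2.imwrite("pics/scene1b.png",cv2.resize(b[80:380,100:480],None,fx=2,fy=2,interpolation=3))
E
```

```text
(no output)
```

View pics/top1b.png

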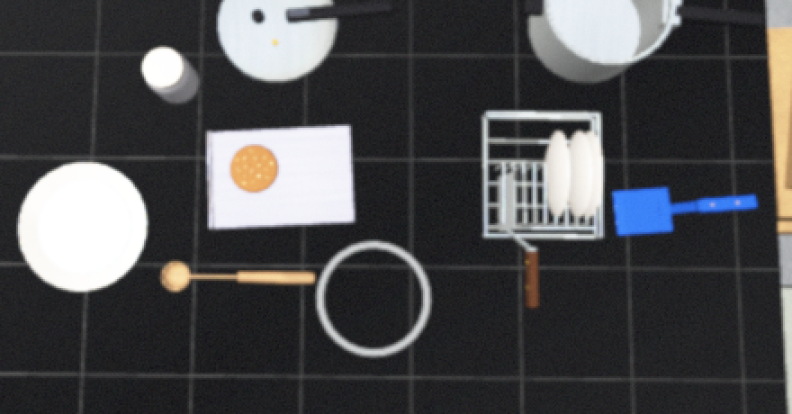

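View pics/scene1b.png

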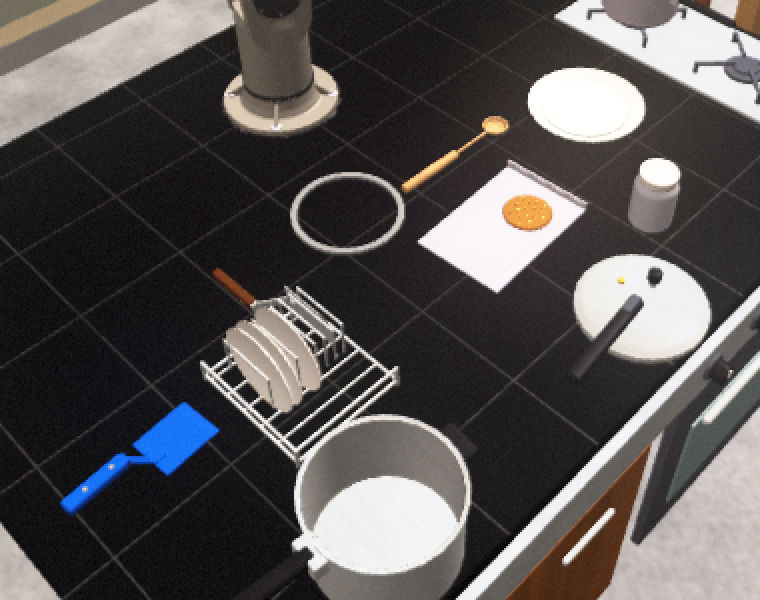

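The images show these candidates:
- **Steel turner with a brown wooden handle:** in the rack's left slot, handle at top-camera px (415, 255).
- **Blue turner:** flat on the counter at about (500, 217). It looks like the turner but has the wrong colours.

The spoon at (275, 253) isn't a turner. I choose the rack one. The sheet's lip is at its left end (world +y), at top px 236.

```bash
cat >> h.py <<'E'
def tri(c1,u1,c2,u2):
    a,d=ray(c1,u1);b,e=ray(c2,u2);d=d/np.linalg.norm(d);e=e/np.linalg.norm(e)
    s=np.linalg.lstsq(np.c_[d,-e],b-a,rcond=None)[0];p,q=a+s[0]*d,b+s[1]*e
    return (p+q)/2,np.linalg.norm(p-q)
def Rm(x,z):
    "tool rotation from tool x and z directions in world"
    z=np.array(z,float);z/=np.linalg.norm(z);x=np.array(x,float);x-=z*(x@z);x/=np.linalg.norm(x)
    return np.c_[x,np.cross(z,x),z]
def cur():
    o=monitor.get_obs();w=o["tool_rot"];return np.array(o["eef_pos"]),R.from_quat([w[1],w[2],w[3],w[0]]),o
def go(p,M):
    "numbers for jog_arm to reach world TCP p, rotation matrix M"
    p0,r0,o=cur();s=r0.inv().apply(np.array(p)-p0)/.2;w=(r0.inv()*R.from_matrix(M)).as_rotvec()/np.pi
    print("shift",np.round(s,3),"turn",np.round(w,3),"tcp",np.round(p0,3))
E
python3 - <<'E'
from h import *
T=cams.get_calibration("top");S=cams.get_calibration("scene")
for n,a,b in(("handle",(415,255),(216,222)),("turner",(403,213),(253,237)),("rack",(417,199),(249,274))):
    p,e=tri(T,a,S,b);print(n,p.round(3),round(e,3))
a=cv2.imread("pics/top1.png");h=cv2.cvtColor(a,cv2.COLOR_BGR2HSV)
# brown handle
m=((h[...,0]<20)&(h[...,1]>110)&(h[...,2]>40)).astype(np.uint8);m[:, :390]=0;m[:,440:]=0;m[:225]=0;m[285:]=0
c=max(cv2.findContours(m,0,2)[0],key=cv2.contourArea);r=cv2.minAreaRect(c);print("handle rect",r)
for q in cv2.boxPoints(r):print(q,atz(T,q,.066).round(3))
# sheet
m=((h[...,1]<40)&(h[...,2]>170)).astype(np.uint8);m[:165]=0;m[232:]=0;m[:,:225]=0;m[:,325:]=0
c=max(cv2.findContours(m,0,2)[0],key=cv2.contourArea);r=cv2.minAreaRect(c);print("sheet",r)
for q in cv2.boxPoints(r):print(q,atz(T,q,.002).round(3))
m=((h[...,0]<25)&(h[...,1]>90)&(h[...,2]>80)).astype(np.uint8);m[:165]=0;m[225:]=0;m[:,:235]=0;m[:,300:]=0
c=max(cv2.findContours(m,0,2)[0],key=cv2.contourArea);r=cv2.minEnclosingCircle(c);print("bis",r,atz(T,r[0],.007).round(3))
m=((h[...,1]<40)&(h[...,2]>150)).astype(np.uint8);m[:180]=0;m[275:]=0;m[:,:120]=0;m[:,215:]=0
c=max(cv2.findContours(m,0,2)[0],key=cv2.contourArea);r=cv2.fitEllipse(c);print("plate",r,atz(T,r[0],.016).round(3))
m=((h[...,1]<60)&(h[...,2]>110)).astype(np.uint8);m[:230]=0;m[300:]=0;m[:,:293]=0;m[:,365:]=0
c=max(cv2.findContours(m,0,2)[0],key=cv2.contourArea);r=cv2.fitEllipse(c);print("gasket",r,atz(T,r[0],.009).round(3))
print("spoon ends",atz(T,(120+160/1.8,100+275/1.8),.02).round(3),atz(T,(120+315/1.8,100+278/1.8),.01).round(3))
go([.47,.6,.3],Rm([0,1,0],[0,0,-1]))
E
```

```text
handle [ 0.377 -0.408  0.063] 0.005
turner [ 0.511 -0.369  0.067] 0.001
rack [ 0.564 -0.436 -0.013] 0.007
handle rect ((415.0623779296875, 255.4973602294922), (29.224639892578125, 7.243714809417725), 87.61405944824219)
[410.83536 241.04848] [ 0.422 -0.393  0.066]
[418.07278 240.74693] [ 0.424 -0.416  0.066]
[419.2894  269.94623] [ 0.332 -0.418  0.066]
[412.05197 270.2478 ] [ 0.331 -0.395  0.066]
sheet ((274.9867248535156, 198.04676818847656), (53.635215759277344, 80.37598419189453), 87.35746002197266)
[233.60504 173.11053] [0.648 0.189 0.002]
[313.89557 169.40482] [ 0.663 -0.083  0.002]
[316.3684 222.983 ] [ 0.481 -0.093  0.002]
[236.07788 226.68872] [0.467 0.176 0.002]
bis ((260.6206970214844, 193.10345458984375), 12.762489318847656) [0.58  0.095 0.007]
plate ((165.4776153564453, 225.4608154296875), (69.73262023925781, 72.71371459960938), 42.83876419067383) [0.468 0.407 0.016]
gasket ((327.1100769042969, 265.5986328125), (62.977352142333984, 63.56275177001953), 166.5839385986328) [ 0.341 -0.129  0.009]
spoon ends [0.38  0.259 0.02 ] [ 0.376 -0.023  0.01 ]
shift [-0.957  0.314 -0.343] turn [ 0.    -0.     0.369] tcp [0.27  0.619 0.231]
```

jog_arm(plan=[{"x": -0.95,"y": 0.31,"z": -0.34,"wz": 0.37},{"x": -0.95,"y": 0.31,"z": -0.34,"wz": 0.37},{"x": -0.95,"y": 0.31,"z": -0.34,"wz": 0.37},{"x": -0.95,"y": 0.31,"z": -0.34,"wz": 0.37},{"x": -0.95,"y": 0.31,"z": -0.34,"wz": 0.37},{"x": -0.95,"y": 0.31,"z": -0.34,"wz": 0.37},{"x": -0.95,"y": 0.31,"z": -0.34,"wz": 0.37},{"x": -0.95,"y": 0.31,"z": -0.34,"wz": 0.37},{"x": -0.95,"y": 0.31,"z": -0.34,"wz": 0.37},{"x": -0.95,"y": 0.31,"z": -0.34,"wz": 0.37}], hand=1)

```text
invalid input at $.plan[0]: expected keys x, y, z, wx, wy, wz
```

jog_arm(plan=[{"x": -0.95,"y": 0.31,"z": -0.34,"wx": 0,"wy": 0,"wz": 0.37},{"x": -0.95,"y": 0.31,"z": -0.34,"wx": 0,"wy": 0,"wz": 0.37},{"x": -0.95,"y": 0.31,"z": -0.34,"wx": 0,"wy": 0,"wz": 0.37},{"x": -0.95,"y": 0.31,"z": -0.34,"wx": 0,"wy": 0,"wz": 0.37},{"x": -0.95,"y": 0.31,"z": -0.34,"wx": 0,"wy": 0,"wz": 0.37},{"x": -0.95,"y": 0.31,"z": -0.34,"wx": 0,"wy": 0,"wz": 0.37},{"x": -0.95,"y": 0.31,"z": -0.34,"wx": 0,"wy": 0,"wz": 0.37},{"x": -0.95,"y": 0.31,"z": -0.34,"wx": 0,"wy": 0,"wz": 0.37},{"x": -0.95,"y": 0.31,"z": -0.34,"wx": 0,"wy": 0,"wz": 0.37},{"x": -0.95,"y": 0.31,"z": -0.34,"wx": 0,"wy": 0,"wz": 0.37}], hand=1)

```text
t: 1.83
eef_pos: [0.4684, 0.5999, 0.2991]
tool_rot: [0.0, 0.71, 0.704, -0.0]
contact_force: [-0.1, -0.0, -0.9]
gripper_width: 0.998
```

jog_arm(plan=[{"x": -0.2,"y": 0.1,"z": 0,"wx": 0,"wy": 0,"wz": 0},{"x": -0.4,"y": 0.2,"z": 0,"wx": 0,"wy": 0,"wz": 0},{"x": -0.6,"y": 0.3,"z": 0,"wx": 0,"wy": 0,"wz": 0},{"x": -0.8,"y": 0.35,"z": 0,"wx": 0,"wy": 0,"wz": 0},{"x": -1,"y": 0.4,"z": 0,"wx": 0,"wy": 0,"wz": 0}])

```text
t: 2.25
eef_pos: [0.5455, 0.4049, 0.299]
tool_rot: [0.0, 0.71, 0.704, -0.0]
contact_force: [0.8, 0.9, 0.7]
gripper_width: 0.999
```

jog_arm(plan=[{"x": -0.2,"y": 0.1,"z": 0,"wx": 0,"wy": 0,"wz": 0},{"x": -0.4,"y": 0.2,"z": 0,"wx": 0,"wy": 0,"wz": 0},{"x": -0.6,"y": 0.2,"z": 0,"wx": 0,"wy": 0,"wz": 0},{"x": -0.8,"y": 0.2,"z": 0,"wx": 0,"wy": 0,"wz": 0},{"x": -1,"y": 0.2,"z": 0,"wx": 0,"wy": 0,"wz": 0}])

```text
t: 2.67
eef_pos: [0.5838, 0.2049, 0.299]
tool_rot: [0.0, 0.71, 0.704, 0.0]
contact_force: [1.5, -0.2, 0.6]
gripper_width: 0.995
```

jog_arm(plan=[{"x": -0.2,"y": 0,"z": 0,"wx": 0,"wy": 0,"wz": 0},{"x": -0.4,"y": 0,"z": 0,"wx": 0,"wy": 0,"wz": 0},{"x": -0.6,"y": 0,"z": 0,"wx": 0,"wy": 0,"wz": 0},{"x": -0.8,"y": 0,"z": 0,"wx": 0,"wy": 0,"wz": 0},{"x": -1,"y": 0,"z": 0,"wx": 0,"wy": 0,"wz": 0}])

```text
t: 3.08
eef_pos: [0.5815, 0.0031, 0.2994]
tool_rot: [0.0, 0.71, 0.704, 0.0]
contact_force: [0.9, 0.2, 1.0]
gripper_width: 1.001
```

jog_arm(plan=[{"x": -0.2,"y": 0,"z": 0,"wx": 0,"wy": 0,"wz": 0.04},{"x": -0.4,"y": 0,"z": 0,"wx": 0,"wy": 0,"wz": 0.08},{"x": -0.6,"y": 0,"z": 0,"wx": 0,"wy": 0,"wz": 0.12},{"x": -0.8,"y": 0,"z": 0,"wx": 0,"wy": 0,"wz": 0.16},{"x": -1,"y": -0.1,"z": 0,"wx": 0,"wy": 0,"wz": 0.2},{"x": -1,"y": -0.2,"z": 0,"wx": 0,"wy": 0,"wz": 0.24}])

```text
t: 3.58
eef_pos: [0.538, -0.2049, 0.3]
tool_rot: [0.003, 0.922, 0.387, -0.0]
contact_force: [-0.6, 0.3, 1.2]
gripper_width: 0.993
```

```bash
python3 - <<'E'
from h import *
go([.43,-.38,.28],Rm([1,0,0],[0,0.16,-.987]))
E
```

```text
shift [-1.003  0.226  0.104] turn [0.05  0.02  0.253] tcp [ 0.538 -0.205  0.3  ]
```

jog_arm(plan=[{"x": -0.2,"y": 0.05,"z": 0.02,"wx": 0.01,"wy": 0,"wz": 0.04},{"x": -0.4,"y": 0.1,"z": 0.04,"wx": 0.02,"wy": 0.01,"wz": 0.08},{"x": -0.6,"y": 0.15,"z": 0.06,"wx": 0.03,"wy": 0.01,"wz": 0.12},{"x": -0.8,"y": 0.2,"z": 0.08,"wx": 0.04,"wy": 0.02,"wz": 0.16},{"x": -1,"y": 0.22,"z": 0.1,"wx": 0.05,"wy": 0.02,"wz": 0.2},{"x": -1,"y": 0.22,"z": 0.1,"wx": 0.05,"wy": 0.02,"wz": 0.253},{"x": -1,"y": 0.22,"z": 0.1,"wx": 0.05,"wy": 0.02,"wz": 0.253}])

```text
t: 4.17
eef_pos: [0.4257, -0.3829, 0.2808]
tool_rot: [-0.079, 0.997, -0.008, -0.001]
contact_force: [0.5, 0.6, -0.2]
gripper_width: 0.997
```

```bash
python3 - <<'E'
from h import *
p,r,o=cur();C=cams.get_calibration("wrist");im=snap("wrist","w1.png")
print(p,r.as_matrix().round(3),o["q"].round(2))
for t in("turner_handle","turner"):
    for d in finder.place_of("wrist",t)[:2]: print(t,d["confidence"],d["location"],atz(C,d["location"],.054))
h=cv2.cvtColor(im,cv2.COLOR_RGB2HSV);m=((h[...,0]<20)&(h[...,1]>110)&(h[...,2]>40)).astype(np.uint8)
for c in cv2.findContours(m,0,2)[0]:
    if cv2.contourArea(c)>300:
        b=cv2.minAreaRect(c);print(b);[print(q,atz(C,q,.066).round(3)) for q in cv2.boxPoints(b)]
# top-left slot: shift to pose above handle
go([.392,-.406,.15],Rm([1,0,0],[0,0.16,-.987]))
E
```

```text
[ 0.42566339 -0.3828884   0.28084689] [[ 1.    -0.016 -0.   ]
 [-0.015 -0.987  0.157]
 [-0.003 -0.157 -0.988]] [ 0.03  0.45  0.92  1.71 -0.46  1.31 -0.51]
turner_handle 0.67 [376.6, 208.8] [ 0.37732565 -0.4116973   0.054     ]
turner 0.75 [329.4, 78.7] [ 0.51200996 -0.36088442  0.054     ]
((45.915462493896484, 187.8597869873047), (92.35918426513672, 14.712081909179688), 2.6025619506835938)
[ -0.5505142 193.11133  ] [0.385 0.054 0.066]
[1.1752319e-01 1.7841443e+02] [0.404 0.047 0.066]
[ 92.38144 182.60825] [ 0.402 -0.081  0.066]
[ 91.7134  197.30515] [ 0.384 -0.076  0.066]
((375.386474609375, 208.72442626953125), (17.817873001098633, 88.92283630371094), 2.385944128036499)
[364.6343  252.77641] [ 0.33  -0.4    0.066]
[368.3362  163.93068] [ 0.429 -0.402  0.066]
[386.13864 164.67244] [ 0.428 -0.419  0.066]
[382.43674 253.51817] [ 0.33  -0.419  0.066]
((4.5, 39.0), (9.0, 52.0), 0.0)
[ 0. 65.] [0.534 0.006 0.066]
[ 0. 13.] [ 0.585 -0.011  0.066]
[ 9. 13.] [ 0.585 -0.022  0.066]
[ 9. 65.] [ 0.534 -0.006  0.066]
shift [-0.187  0.238  0.623] turn [0. 0. 0.] tcp [ 0.43  -0.379  0.281]
```

View pics/w1.png

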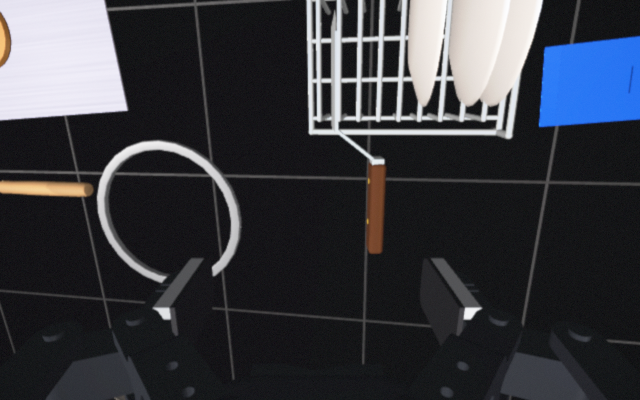

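jog_arm(plan=[{"x": -0.17,"y": 0.16,"z": 0.15,"wx": 0,"wy": 0,"wz": 0},{"x": -0.17,"y": 0.23,"z": 0.3,"wx": 0,"wy": 0,"wz": 0},{"x": -0.17,"y": 0.23,"z": 0.46,"wx": 0,"wy": 0,"wz": 0},{"x": -0.17,"y": 0.23,"z": 0.6,"wx": 0,"wy": 0,"wz": 0},{"x": -0.17,"y": 0.23,"z": 0.6,"wx": 0,"wy": 0,"wz": 0}])

```text
t: 4.73
eef_pos: [0.3946, -0.4006, 0.15]
tool_rot: [-0.083, 0.997, 0.003, -0.004]
contact_force: [-0.0, 0.8, -0.8]
gripper_width: 1.0
```

```bash
python3 - <<'E'
from h import *
go([.393,-.407,.035],Rm([1,-.01,0],[0,0.16,-.987]))
E
```

```text
shift [-0.004  0.127  0.562] turn [-0.002  0.002  0.005] tcp [ 0.395 -0.401  0.15 ]
```

jog_arm(plan=[{"x": 0,"y": 0.12,"z": 0.15,"wx": 0,"wy": 0,"wz": 0},{"x": 0,"y": 0.12,"z": 0.35,"wx": 0,"wy": 0,"wz": 0},{"x": 0,"y": 0.12,"z": 0.5,"wx": 0,"wy": 0,"wz": 0},{"x": 0,"y": 0.12,"z": 0.56,"wx": 0,"wy": 0,"wz": 0},{"x": 0,"y": 0.12,"z": 0.56,"wx": 0,"wy": 0,"wz": 0}])

```text
t: 5.15
eef_pos: [0.3944, -0.4038, 0.0344]
tool_rot: [-0.085, 0.996, 0.005, -0.005]
contact_force: [-0.6, -0.3, 0.0]
gripper_width: 0.998
```

jog_arm(plan=[{"x": 0,"y": 0,"z": 0,"wx": 0,"wy": 0,"wz": 0},{"x": 0,"y": 0,"z": 0,"wx": 0,"wy": 0,"wz": 0},{"x": 0,"y": 0,"z": 0,"wx": 0,"wy": 0,"wz": 0},{"x": 0,"y": 0,"z": 0,"wx": 0,"wy": 0,"wz": 0},{"x": 0,"y": 0,"z": 0,"wx": 0,"wy": 0,"wz": 0},{"x": 0,"y": 0,"z": 0,"wx": 0,"wy": 0,"wz": 0},{"x": 0,"y": 0,"z": 0,"wx": 0,"wy": 0,"wz": 0}], hand=-1, grip_force=60)

```text
t: 5.73
eef_pos: [0.3949, -0.405, 0.035]
tool_rot: [-0.083, 0.996, 0.005, -0.004]
contact_force: [1.0, -2.0, -0.4]
gripper_width: 0.176
```

```bash
python3 - <<'E'
from h import *
p,r,o=cur();print(o["eef_pos"],o["contact_force"],o["torque"],o["gripper_width"])
go(p+[0,0,.198],r.as_matrix())
E
```

```text
[ 0.39489139 -0.40503863  0.03504822] [ 1.04044318 -2.03318852 -0.41712165] [-0.76395333 -0.21979119 -0.30111309] 0.17582192095870564
shift [-0.007 -0.165 -0.976] turn [0. 0. 0.] tcp [ 0.395 -0.405  0.035]
```

jog_arm(plan=[{"x": 0,"y": -0.01,"z": -0.05,"wx": 0,"wy": 0,"wz": 0},{"x": 0,"y": -0.03,"z": -0.15,"wx": 0,"wy": 0,"wz": 0},{"x": 0,"y": -0.05,"z": -0.3,"wx": 0,"wy": 0,"wz": 0},{"x": 0,"y": -0.08,"z": -0.45,"wx": 0,"wy": 0,"wz": 0},{"x": 0,"y": -0.1,"z": -0.6,"wx": 0,"wy": 0,"wz": 0},{"x": 0,"y": -0.125,"z": -0.75,"wx": 0,"wy": 0,"wz": 0},{"x": 0,"y": -0.15,"z": -0.9,"wx": 0,"wy": 0,"wz": 0},{"x": 0,"y": -0.16,"z": -0.95,"wx": 0,"wy": 0,"wz": 0},{"x": 0,"y": -0.16,"z": -0.95,"wx": 0,"wy": 0,"wz": 0}], grip_force=100)

```text
t: 6.48
eef_pos: [0.3966, -0.406, 0.2304]
tool_rot: [-0.082, 0.997, 0.005, -0.002]
contact_force: [-0.7, -0.9, -2.3]
gripper_width: 0.174
```

```bash
python3 - <<'E'
from h import *
p,r,o=cur();print(o["contact_force"],o["gripper_width"])
im=snap("wrist");im2=snap("scene")
cv2.imwrite("pics/lift.png",np.hstack([cv2.resize(im,(480,300)),cv2.resize(im2[150:350,100:420],(480,300))])[:,::1,::-1][:, :800])
# yaw by +90deg, tool down, above lay-down place
go([.50,-.30,.28],Rm([.3,1,0],[0,0,-1]))
E
```

```text
[-0.7345007  -0.88132932 -2.25631889] 0.17429289153161256
shift [ 0.524 -0.553 -0.179] turn [-0.048 -0.032 -0.403] tcp [ 0.396 -0.404  0.227]
```

View pics/lift.png

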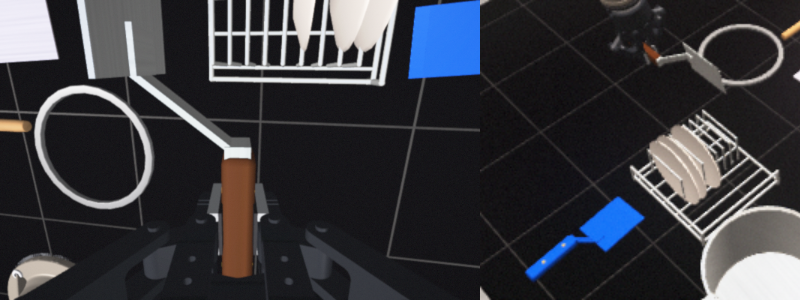

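jog_arm(plan=[{"x": 0,"y": -0.08,"z": -0.1,"wx": 0,"wy": 0,"wz": 0},{"x": 0.05,"y": -0.15,"z": -0.18,"wx": -0.01,"wy": 0,"wz": -0.03},{"x": 0.1,"y": -0.25,"z": -0.2,"wx": -0.01,"wy": 0,"wz": -0.07},{"x": 0.2,"y": -0.35,"z": -0.2,"wx": -0.02,"wy": -0.01,"wz": -0.1},{"x": 0.3,"y": -0.45,"z": -0.2,"wx": -0.02,"wy": -0.01,"wz": -0.14},{"x": 0.4,"y": -0.55,"z": -0.2,"wx": -0.02,"wy": -0.02,"wz": -0.18},{"x": 0.5,"y": -0.55,"z": -0.2,"wx": -0.03,"wy": -0.02,"wz": -0.22},{"x": 0.52,"y": -0.55,"z": -0.2,"wx": -0.03,"wy": -0.02,"wz": -0.26},{"x": 0.52,"y": -0.55,"z": -0.2,"wx": -0.04,"wy": -0.03,"wz": -0.3},{"x": 0.52,"y": -0.55,"z": -0.2,"wx": -0.04,"wy": -0.03,"wz": -0.34},{"x": 0.52,"y": -0.55,"z": -0.2,"wx": -0.05,"wy": -0.03,"wz": -0.38},{"x": 0.52,"y": -0.55,"z": -0.2,"wx": -0.05,"wy": -0.03,"wz": -0.4}])

```text
t: 7.58
eef_pos: [0.4982, -0.2999, 0.2812]
tool_rot: [0.002, 0.803, 0.596, 0.001]
contact_force: [-0.6, -1.1, -1.8]
gripper_width: 0.171
```

```bash
cat >> h.py <<'E'
def turner_pts(p,r,d,base):
    "world points of the turner in hand; base = rotation (tool cols of turner axes), d = origin in tool frame"
    pts=dict(hl=(-.05,.04,0),hr=(-.05,-.04,0),fl=(.05,.04,0),fr=(.05,-.04,0),hand=(-.135,0,.046),hfront=(-.085,0,.046))
    return {k:p+r.apply(np.array(d)+base@np.array(v)) for k,v in pts.items()}
UP=np.c_[[1,0,0],[0,0,-1],[0,1,0]].astype(float)
E
python3 - <<'E'
from h import *
p,r,o=cur();C=cams.get_calibration("wrist");snap("wrist","w2.png")
for k,v in turner_pts(p,r,[.118,-.046,-.019],UP).items(): print(k,proj(C,v).round(),v.round(3))
go([.58,-.28,.2],Rm([0,1,0],[.5,0,-.866]))
E
```

```text
hl [125. 111.] [ 0.474 -0.221  0.34 ]
hr [217. 103.] [ 0.474 -0.221  0.26 ]
fl [  24. -564.] [ 0.503 -0.126  0.34 ]
fr [ 196. -176.] [ 0.503 -0.126  0.26 ]
hand [320. 320.] [ 0.493 -0.316  0.3  ]
hfront [320. 203.] [ 0.508 -0.268  0.3  ]
shift [0.215 0.363 0.409] turn [-0.164  0.024 -0.091] tcp [ 0.498 -0.3    0.281]
```

View pics/w2.png

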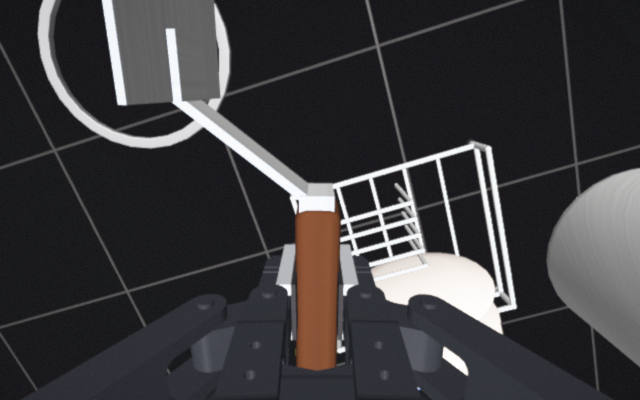

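jog_arm(plan=[{"x": 0.08,"y": 0.12,"z": 0.13,"wx": -0.03,"wy": 0,"wz": -0.02},{"x": 0.15,"y": 0.24,"z": 0.26,"wx": -0.06,"wy": 0.01,"wz": -0.03},{"x": 0.21,"y": 0.36,"z": 0.4,"wx": -0.1,"wy": 0.01,"wz": -0.05},{"x": 0.21,"y": 0.36,"z": 0.4,"wx": -0.13,"wy": 0.02,"wz": -0.07},{"x": 0.21,"y": 0.36,"z": 0.4,"wx": -0.165,"wy": 0.024,"wz": -0.09},{"x": 0.21,"y": 0.36,"z": 0.4,"wx": -0.165,"wy": 0.024,"wz": -0.09}])

```text
t: 8.13
eef_pos: [0.5764, -0.2799, 0.198]
tool_rot: [0.183, 0.684, 0.682, 0.183]
contact_force: [-0.7, 0.4, -1.1]
gripper_width: 0.17
```

```bash
python3 - <<'E'
from h import *
print(cur()[2]["q"].round(2))
go([.615,-.28,.1],Rm([0,1,0],[.866,0,-.5]))
E
```

```text
[ 0.27  0.29  0.24  2.06 -0.77  0.44  1.13]
shift [-0.    -0.077  0.521] turn [-0.167  0.    -0.001] tcp [ 0.576 -0.28   0.198]
```

jog_arm(plan=[{"x": 0,"y": 0,"z": 0.1,"wx": -0.03,"wy": 0,"wz": 0},{"x": 0,"y": -0.02,"z": 0.2,"wx": -0.07,"wy": 0,"wz": 0},{"x": 0,"y": -0.04,"z": 0.3,"wx": -0.1,"wy": 0,"wz": 0},{"x": 0,"y": -0.06,"z": 0.4,"wx": -0.13,"wy": 0,"wz": 0},{"x": 0,"y": -0.08,"z": 0.5,"wx": -0.167,"wy": 0,"wz": 0},{"x": 0,"y": -0.08,"z": 0.52,"wx": -0.167,"wy": 0,"wz": 0},{"x": 0,"y": -0.08,"z": 0.52,"wx": -0.167,"wy": 0,"wz": 0}])

```text
t: 8.72
eef_pos: [0.6153, -0.3099, 0.1321]
tool_rot: [0.238, 0.631, 0.669, 0.313]
contact_force: [1.0, 0.1, -3.8]
gripper_width: 0.173
```

```bash
python3 - <<'E'
from h import *
p,r,o=cur();print(o["q"].round(2));print(r.as_matrix().round(3))
for k,v in turner_pts(p,r,[.121,-.046,-.019],UP).items(): print(k,v.round(3))
go(p-[0,0,.03],Rm([0,1,0],[.866,0,-.5]))
E
```

```text
[ 1.21  0.63 -0.75  2.04 -1.37  0.17  2.06]
[[-0.09   0.695  0.713]
 [ 0.993  0.007  0.118]
 [ 0.077  0.719 -0.691]]
hl [ 0.535 -0.247  0.145]
hr [ 0.592 -0.237  0.09 ]
fl [ 0.526 -0.147  0.153]
fr [ 0.583 -0.138  0.098]
hand [ 0.603 -0.326  0.144]
hfront [ 0.599 -0.276  0.148]
shift [-0.012 -0.108  0.104] turn [-0.078 -0.038 -0.002] tcp [ 0.615 -0.31   0.132]
```

```bash
python3 - <<'E'
from h import *
go([.70,-.28,.15],Rm([0,1,0],[.766,0,-.643]))
E
```

```text
shift [0.117 0.36  0.258] turn [-0.022 -0.038  0.001] tcp [ 0.615 -0.31   0.132]
```

jog_arm(plan=[{"x": 0.03,"y": 0.1,"z": 0.07,"wx": 0,"wy": -0.01,"wz": 0},{"x": 0.06,"y": 0.18,"z": 0.13,"wx": 0,"wy": -0.02,"wz": 0},{"x": 0.09,"y": 0.27,"z": 0.2,"wx": -0.01,"wy": -0.03,"wz": 0},{"x": 0.12,"y": 0.36,"z": 0.26,"wx": -0.02,"wy": -0.038,"wz": 0},{"x": 0.12,"y": 0.36,"z": 0.26,"wx": -0.02,"wy": -0.038,"wz": 0},{"x": 0.12,"y": 0.36,"z": 0.26,"wx": -0.02,"wy": -0.038,"wz": 0}])

```text
t: 9.22
eef_pos: [0.7076, -0.2982, 0.1767]
tool_rot: [0.262, 0.642, 0.658, 0.293]
contact_force: [-0.7, -0.1, -2.4]
gripper_width: 0.169
```

```bash
python3 - <<'E'
from h import *
p,r,o=cur();print(o["q"].round(2));print(r.as_matrix().round(3))
for k,v in turner_pts(p,r,[.121,-.046,-.019],UP).items(): print(k,v.round(3))
go([p[0],-.28,.08],Rm([0,1,0],[.82,0,-.574]))
E
```

```text
[ 0.86  0.55 -0.49  1.92 -1.37  0.17  1.85]
[[-0.038  0.691  0.721]
 [ 0.999  0.004  0.049]
 [ 0.03   0.722 -0.691]]
hl [ 0.631 -0.23   0.186]
hr [ 0.688 -0.226  0.131]
fl [ 0.627 -0.13   0.189]
fr [ 0.684 -0.127  0.134]
hand [ 0.694 -0.313  0.189]
hfront [ 0.693 -0.263  0.191]
shift [ 0.076 -0.349  0.338] turn [-0.049 -0.016  0.   ] tcp [ 0.708 -0.298  0.177]
```

```bash
python3 - <<'E'
from h import *
go([.58,-.22,.25],Rm([1,.3,0],[0,-.2,-.98]))
E
```

```text
shift [ 0.426 -0.175 -0.695] turn [ 0.171 -0.227  0.365] tcp [ 0.708 -0.298  0.177]
```

jog_arm(plan=[{"x": 0.06,"y": -0.02,"z": -0.14,"wx": 0.01,"wy": -0.02,"wz": 0.03},{"x": 0.13,"y": -0.04,"z": -0.28,"wx": 0.03,"wy": -0.04,"wz": 0.06},{"x": 0.2,"y": -0.07,"z": -0.4,"wx": 0.04,"wy": -0.055,"wz": 0.09},{"x": 0.28,"y": -0.1,"z": -0.5,"wx": 0.055,"wy": -0.075,"wz": 0.12},{"x": 0.35,"y": -0.13,"z": -0.6,"wx": 0.07,"wy": -0.095,"wz": 0.15},{"x": 0.42,"y": -0.17,"z": -0.69,"wx": 0.085,"wy": -0.115,"wz": 0.18},{"x": 0.42,"y": -0.17,"z": -0.69,"wx": 0.1,"wy": -0.13,"wz": 0.21},{"x": 0.42,"y": -0.17,"z": -0.69,"wx": 0.115,"wy": -0.15,"wz": 0.24},{"x": 0.42,"y": -0.17,"z": -0.69,"wx": 0.13,"wy": -0.17,"wz": 0.27},{"x": 0.42,"y": -0.17,"z": -0.69,"wx": 0.14,"wy": -0.19,"wz": 0.3},{"x": 0.42,"y": -0.17,"z": -0.69,"wx": 0.155,"wy": -0.21,"wz": 0.33},{"x": 0.42,"y": -0.17,"z": -0.69,"wx": 0.17,"wy": -0.225,"wz": 0.365}])

```text
t: 10.22
eef_pos: [0.5773, -0.2216, 0.2483]
tool_rot: [0.178, 0.889, 0.404, 0.124]
contact_force: [0.2, -1.3, -3.2]
gripper_width: 0.17
```

```bash
python3 - <<'E'
from h import *
p,r,o=cur();print(o["q"].round(2));print(r.as_matrix().round(3))
go([.56,-.22,.16],Rm([1,0,0],[0,-.766,-.643]))
E
```

```text
[-0.68  0.27  1.04  2.06 -0.26  0.52 -0.22]
[[ 0.643  0.674  0.364]
 [ 0.762 -0.61  -0.217]
 [ 0.076  0.417 -0.906]]
shift [-0.083 -0.247  0.367] turn [-0.142 -0.188  0.208] tcp [ 0.577 -0.222  0.248]
```

jog_arm(plan=[{"x": -0.02,"y": -0.05,"z": 0.05,"wx": -0.017,"wy": -0.023,"wz": 0.026},{"x": -0.03,"y": -0.1,"z": 0.1,"wx": -0.035,"wy": -0.046,"wz": 0.052},{"x": -0.05,"y": -0.15,"z": 0.16,"wx": -0.052,"wy": -0.07,"wz": 0.078},{"x": -0.06,"y": -0.18,"z": 0.22,"wx": -0.07,"wy": -0.093,"wz": 0.104},{"x": -0.08,"y": -0.22,"z": 0.28,"wx": -0.09,"wy": -0.117,"wz": 0.13},{"x": -0.08,"y": -0.25,"z": 0.34,"wx": -0.106,"wy": -0.14,"wz": 0.156},{"x": -0.08,"y": -0.25,"z": 0.37,"wx": -0.124,"wy": -0.164,"wz": 0.182},{"x": -0.08,"y": -0.25,"z": 0.37,"wx": -0.142,"wy": -0.188,"wz": 0.208},{"x": -0.08,"y": -0.25,"z": 0.37,"wx": -0.142,"wy": -0.188,"wz": 0.208},{"x": -0.08,"y": -0.25,"z": 0.37,"wx": -0.142,"wy": -0.188,"wz": 0.208}])

```text
t: 11.05
eef_pos: [0.5594, -0.2204, 0.1576]
tool_rot: [0.425, 0.905, 0.002, -0.003]
contact_force: [-0.7, -0.0, -1.3]
gripper_width: 0.169
```

```bash
python3 - <<'E'
from h import *
p,r,o=cur();print(o["q"].round(2));print(r.as_matrix().round(3))
for k,v in turner_pts(p,r,[.121,-.046,-.019],UP).items(): print(k,v.round(3))
go([.56,-.245,.07],Rm([1,0,0],[0,-.866,-.5]))
E
```

```text
[-1.    1.18  1.38  2.02 -0.44  0.65 -1.17]
[[ 1.     0.006 -0.003]
 [ 0.001 -0.639 -0.769]
 [-0.007  0.769 -0.639]]
hl [ 0.63  -0.145  0.159]
hr [ 0.63  -0.207  0.108]
fl [ 0.73  -0.145  0.159]
fr [ 0.73  -0.207  0.108]
hand [ 0.545 -0.206  0.17 ]
hfront [ 0.595 -0.206  0.17 ]
shift [ 0.006 -0.258  0.375] turn [-0.054  0.001  0.002] tcp [ 0.559 -0.22   0.158]
```

```bash
python3 - <<'E'
from h import *
p,r,o=cur()
go([.559,-.225,p[2]-.1],Rm([1,0,0],[0,-.8,-.6]))
E
```

```text
shift [ 0.001 -0.37   0.337] turn [-0.016  0.001  0.002] tcp [ 0.559 -0.22   0.158]
```

jog_arm(plan=[{"x": 0,"y": -0.06,"z": 0.05,"wx": 0,"wy": 0,"wz": 0},{"x": 0,"y": -0.12,"z": 0.11,"wx": -0.005,"wy": 0,"wz": 0},{"x": 0,"y": -0.18,"z": 0.17,"wx": -0.01,"wy": 0,"wz": 0},{"x": 0,"y": -0.24,"z": 0.22,"wx": -0.015,"wy": 0,"wz": 0},{"x": 0,"y": -0.3,"z": 0.28,"wx": -0.015,"wy": 0,"wz": 0},{"x": 0,"y": -0.35,"z": 0.32,"wx": -0.015,"wy": 0,"wz": 0},{"x": 0,"y": -0.37,"z": 0.335,"wx": -0.015,"wy": 0,"wz": 0},{"x": 0,"y": -0.37,"z": 0.335,"wx": -0.015,"wy": 0,"wz": 0}])

```text
t: 11.72
eef_pos: [0.5579, -0.2247, 0.058]
tool_rot: [0.445, 0.896, 0.002, -0.003]
contact_force: [0.9, -0.7, -1.5]
gripper_width: 0.175
```

```bash
python3 - <<'E'
from h import *
p,r,o=cur();print(o["q"].round(2),o["contact_force"]);print(r.as_matrix().round(3))
for k,v in turner_pts(p,r,[.121,-.046,-.019],UP).items(): print(k,v.round(3))
im=snap("scene","lay.png");im2=snap("wrist")
cv2.imwrite("pics/lay1.png",np.hstack([cv2.resize(im[120:370,120:440],(448,350)),cv2.resize(im2,(350,350))])[:,:,::-1])
E
```

```text
[-0.97  1.34  1.23  2.03 -0.53  0.54 -1.26] [ 0.89767343 -0.74212137 -1.4705658 ]
[[ 1.     0.005 -0.003]
 [ 0.001 -0.605 -0.796]
 [-0.006  0.796 -0.605]]
hl [ 0.629 -0.15   0.057]
hr [ 0.629 -0.214  0.008]
fl [ 0.729 -0.15   0.056]
fr [ 0.729 -0.213  0.008]
hand [ 0.544 -0.21   0.07 ]
hfront [ 0.594 -0.21   0.069]
```

View pics/lay1.png

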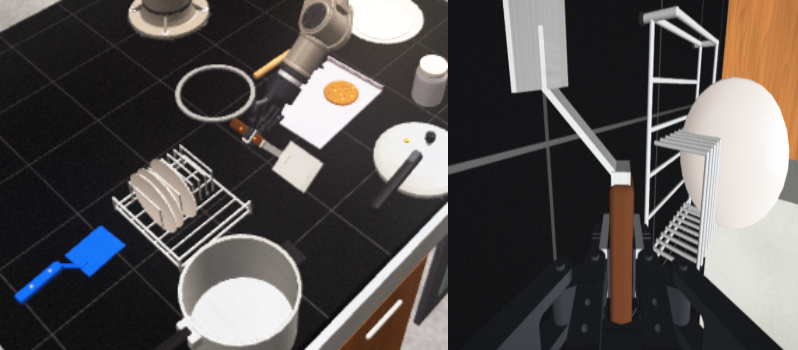

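```bash
python3 - <<'E'
from h import *
go([.558,-.216,.051],Rm([1,0,0],[0,-.891,-.454]))
E
```

```text
shift [-0.004 -0.06  -0.01 ] turn [-0.056  0.001  0.001] tcp [ 0.559 -0.225  0.059]
```

jog_arm(plan=[{"x": 0,"y": -0.02,"z": 0,"wx": -0.014,"wy": 0,"wz": 0},{"x": 0,"y": -0.03,"z": 0,"wx": -0.028,"wy": 0,"wz": 0},{"x": 0,"y": -0.045,"z": -0.01,"wx": -0.042,"wy": 0,"wz": 0},{"x": 0,"y": -0.06,"z": -0.01,"wx": -0.056,"wy": 0,"wz": 0},{"x": 0,"y": -0.06,"z": -0.01,"wx": -0.056,"wy": 0,"wz": 0},{"x": 0,"y": -0.06,"z": -0.01,"wx": -0.056,"wy": 0,"wz": 0}])

```text
t: 12.32
eef_pos: [0.5595, -0.2157, 0.0516]
tool_rot: [0.523, 0.853, 0.003, -0.001]
contact_force: [-1.9, -0.6, -0.8]
gripper_width: 0.171
```

```bash
python3 - <<'E'
from h import *
p,r,o=cur();print(p,o["q"].round(2),o["contact_force"]);print(r.as_matrix().round(3))
for k,v in turner_pts(p,r,[.121,-.046,-.019],UP).items(): print(k,v.round(3))
E
```

```text
[ 0.5594918  -0.21565165  0.05159804] [-1.05  1.54  1.26  2.01 -0.52  0.58 -1.38] [-1.86053376 -0.56014489 -0.81108741]
[[ 1.     0.006  0.001]
 [ 0.003 -0.454 -0.891]
 [-0.005  0.891 -0.454]]
hl [ 0.63  -0.142  0.037]
hr [ 0.63  -0.213  0.001]
fl [ 0.73  -0.142  0.037]
fr [ 0.73  -0.213  0.   ]
hand [ 0.545 -0.199  0.06 ]
hfront [ 0.595 -0.199  0.06 ]
```

jog_arm(plan=[{"x": 0,"y": 0,"z": 0,"wx": 0,"wy": 0,"wz": 0},{"x": 0,"y": 0,"z": 0,"wx": 0,"wy": 0,"wz": 0},{"x": 0,"y": 0,"z": 0,"wx": 0,"wy": 0,"wz": 0},{"x": 0,"y": -0.01,"z": 0,"wx": 0,"wy": 0,"wz": 0},{"x": 0,"y": -0.03,"z": 0,"wx": 0,"wy": 0,"wz": 0},{"x": 0,"y": -0.03,"z": 0,"wx": 0,"wy": 0,"wz": 0},{"x": 0,"y": -0.03,"z": -0.05,"wx": 0,"wy": 0,"wz": 0},{"x": 0,"y": -0.03,"z": -0.1,"wx": 0,"wy": 0,"wz": 0},{"x": 0,"y": -0.03,"z": -0.2,"wx": 0,"wy": 0,"wz": 0},{"x": 0,"y": -0.03,"z": -0.3,"wx": 0,"wy": 0,"wz": 0},{"x": 0,"y": 0,"z": -0.45,"wx": 0,"wy": 0,"wz": 0},{"x": 0,"y": 0,"z": -0.6,"wx": 0,"wy": 0,"wz": 0}], hand=0)

```text
t: 13.32
eef_pos: [0.559, -0.1076, 0.108]
tool_rot: [0.523, 0.852, 0.002, -0.001]
contact_force: [0.6, 0.1, 0.5]
gripper_width: 0.5
```

```bash
python3 - <<'E'
from h import *
p,r,o=cur();print(p,o["q"].round(2),o["contact_force"])
im=snap("scene","lay2.png")
go([.56,-.17,.25],Rm([1,-.1,0],[0,0,-1]))
E
```

```text
[ 0.55900504 -0.10759329  0.10801668] [-1.23  1.5   1.37  1.97 -0.45  0.82 -1.42] [0.56525954 0.13060284 0.46524598]
shift [-0.018  0.78  -0.014] turn [ 0.349 -0.019  0.032] tcp [ 0.563 -0.102  0.11 ]
```

jog_arm(plan=[{"x": 0,"y": 0.15,"z": -0.05,"wx": 0.02,"wy": 0,"wz": 0},{"x": 0,"y": 0.3,"z": -0.05,"wx": 0.06,"wy": 0,"wz": 0},{"x": 0,"y": 0.45,"z": -0.03,"wx": 0.1,"wy": 0,"wz": 0},{"x": 0,"y": 0.6,"z": -0.02,"wx": 0.14,"wy": 0,"wz": 0},{"x": 0,"y": 0.78,"z": -0.02,"wx": 0.18,"wy": 0,"wz": 0.01},{"x": 0,"y": 0.78,"z": -0.02,"wx": 0.22,"wy": -0.01,"wz": 0.01},{"x": 0,"y": 0.78,"z": -0.02,"wx": 0.26,"wy": -0.02,"wz": 0.02},{"x": 0,"y": 0.78,"z": -0.02,"wx": 0.3,"wy": -0.02,"wz": 0.03},{"x": 0,"y": 0.78,"z": -0.02,"wx": 0.35,"wy": -0.02,"wz": 0.03},{"x": 0,"y": 0.78,"z": -0.02,"wx": 0.35,"wy": -0.02,"wz": 0.03}], hand=1)

```text
t: 14.2
eef_pos: [0.5637, -0.1693, 0.253]
tool_rot: [-0.004, 0.999, -0.048, -0.0]
contact_force: [-0.2, -0.4, -1.1]
gripper_width: 1.003
```

```bash
cat > loc.py <<'E'
from h import *
p,r,o=cur();C=cams.get_calibration("wrist");im=snap("wrist","w3.png");print(p.round(3),r.as_matrix().round(2).tolist(),o["q"].round(2))
h=cv2.cvtColor(im,cv2.COLOR_RGB2HSV);m=((h[...,0]<20)&(h[...,1]>110)&(h[...,2]>40)).astype(np.uint8)
for c in cv2.findContours(m,0,2)[0]:
    if cv2.contourArea(c)>800:
        b=cv2.minAreaRect(c);print("blob",b);[print(q,atz(C,q,.054).round(3)) for q in cv2.boxPoints(b)]
for t,z in(("turner_handle",.046),("turner",0),("turner_edge",0)):
    for d in finder.place_of("wrist",t)[:2]: print(t,d["confidence"],np.round(d["location"]),atz(C,d["location"],z).round(3))
E
python3 loc.py
```

```text
[ 0.564 -0.169  0.253] [[1.0, -0.1, 0.0], [-0.1, -1.0, 0.01], [-0.0, -0.01, -1.0]] [-0.62  0.55  1.17  1.79 -0.56  1.18 -0.95]
blob ((347.09832763671875, 187.5926971435547), (94.74081420898438, 25.259220123291016), 77.00537872314453)
[324.14044 144.27528] [ 0.588 -0.178  0.054]
[348.7528 138.5955] [ 0.591 -0.202  0.054]
[370.0562  230.91011] [ 0.494 -0.217  0.054]
[345.44385 236.58989] [ 0.49  -0.191  0.054]
blob ((85.0, 169.0), (86.26702880859375, 70.71067810058594), 45.0)
[ 29.5 163.5] [0.597 0.115 0.054]
[ 79.5 113.5] [0.639 0.051 0.054]
[140.5 174.5] [0.576 0.008 0.054]
[ 90.5 224.5] [0.528 0.072 0.054]
turner_handle 0.98 [345. 188.] [ 0.54  -0.195  0.046]
turner_handle 0.58 [314.  55.] [ 0.67  -0.176  0.046]
turner 0.59 [313.  54.] [ 0.676 -0.174  0.   ]
turner_edge 0.76 [308.   2.] [ 0.725 -0.174  0.   ]
```

View pics/w3.png

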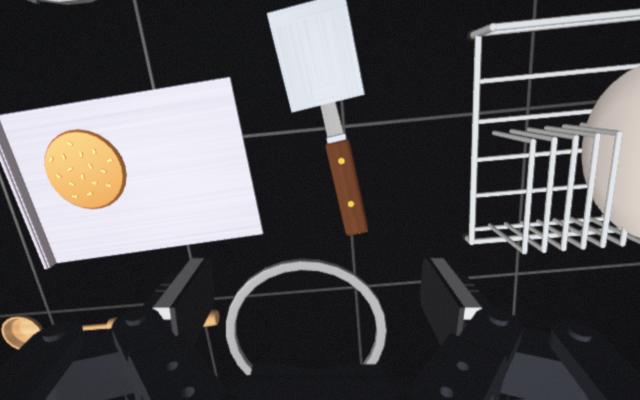

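```bash
python3 - <<'E'
from h import *
go([.561,-.194,.1],Rm([.99,.143,0],[0,0,-1]))
E
```

```text
shift [0.006 0.12  0.755] turn [-0.001  0.001 -0.077] tcp [ 0.563 -0.17   0.251]
```

jog_arm(plan=[{"x": 0,"y": 0.12,"z": 0.2,"wx": 0,"wy": 0,"wz": -0.04},{"x": 0,"y": 0.12,"z": 0.4,"wx": 0,"wy": 0,"wz": -0.077},{"x": 0,"y": 0.12,"z": 0.6,"wx": 0,"wy": 0,"wz": -0.077},{"x": 0,"y": 0.12,"z": 0.75,"wx": 0,"wy": 0,"wz": -0.077},{"x": 0,"y": 0.12,"z": 0.75,"wx": 0,"wy": 0,"wz": -0.077}])

```text
t: 14.82
eef_pos: [0.5563, -0.1896, 0.0945]
tool_rot: [-0.002, 0.997, 0.073, -0.008]
contact_force: [-0.5, 0.6, -0.6]
gripper_width: 0.997
```

```bash
python3 - <<'E'
from h import *
go([.561,-.194,.027],Rm([.99,.143,0],[0,0,-1]))
E
```

```text
shift [0.025 0.027 0.337] turn [-0.002  0.005  0.001] tcp [ 0.556 -0.19   0.094]
```

jog_arm(plan=[{"x": 0.02,"y": 0.03,"z": 0.15,"wx": 0,"wy": 0.005,"wz": 0},{"x": 0.02,"y": 0.03,"z": 0.3,"wx": 0,"wy": 0.005,"wz": 0},{"x": 0.02,"y": 0.03,"z": 0.335,"wx": 0,"wy": 0.005,"wz": 0},{"x": 0.02,"y": 0.03,"z": 0.335,"wx": 0,"wy": 0.005,"wz": 0}])

```text
t: 15.15
eef_pos: [0.5596, -0.1932, 0.0267]
tool_rot: [-0.003, 0.997, 0.075, -0.002]
contact_force: [-0.6, 0.2, 0.5]
gripper_width: 1.0
```

jog_arm(plan=[{"x": 0,"y": 0,"z": 0,"wx": 0,"wy": 0,"wz": 0},{"x": 0,"y": 0,"z": 0,"wx": 0,"wy": 0,"wz": 0},{"x": 0,"y": 0,"z": 0,"wx": 0,"wy": 0,"wz": 0},{"x": 0,"y": 0,"z": 0,"wx": 0,"wy": 0,"wz": 0},{"x": 0,"y": 0,"z": 0,"wx": 0,"wy": 0,"wz": 0},{"x": 0,"y": 0,"z": 0,"wx": 0,"wy": 0,"wz": 0},{"x": 0,"y": 0,"z": 0,"wx": 0,"wy": 0,"wz": 0},{"x": 0,"y": 0,"z": 0,"wx": 0,"wy": 0,"wz": 0}], hand=-1, grip_force=110)

```text
t: 15.82
eef_pos: [0.56, -0.1933, 0.0272]
tool_rot: [-0.003, 0.997, 0.074, -0.001]
contact_force: [-0.4, 0.8, 5.5]
gripper_width: 0.263
```

```bash
python3 - <<'E'
from h import *
p,r,o=cur();print(p,r.as_matrix().round(3),o["contact_force"],o["torque"])
go([.56,-.18,.2],Rm([.8,.6,0],[0,0,-1]))
E
```

```text
[ 0.56002946 -0.19326108  0.02720485] [[ 0.989  0.149 -0.003]
 [ 0.149 -0.989  0.006]
 [-0.002 -0.006 -1.   ]] [-0.42001943  0.83976001  5.50453307] [ 0.36657941 -0.13730038  0.1335194 ]
shift [ 0.008 -0.071 -0.864] turn [-0.002  0.    -0.157] tcp [ 0.56  -0.193  0.027]
```

jog_arm(plan=[{"x": 0,"y": -0.01,"z": -0.08,"wx": 0,"wy": 0,"wz": 0},{"x": 0,"y": -0.03,"z": -0.25,"wx": 0,"wy": 0,"wz": 0},{"x": 0,"y": -0.05,"z": -0.4,"wx": 0,"wy": 0,"wz": -0.03},{"x": 0,"y": -0.07,"z": -0.5,"wx": 0,"wy": 0,"wz": -0.07},{"x": 0.05,"y": -0.1,"z": -0.6,"wx": 0,"wy": 0,"wz": -0.11},{"x": 0.08,"y": -0.13,"z": -0.6,"wx": 0,"wy": 0,"wz": -0.15},{"x": 0.1,"y": -0.15,"z": -0.6,"wx": 0,"wy": 0,"wz": -0.19},{"x": 0.15,"y": -0.18,"z": -0.6,"wx": 0,"wy": 0,"wz": -0.23},{"x": 0.2,"y": -0.2,"z": -0.6,"wx": 0,"wy": 0,"wz": -0.27},{"x": 0.2,"y": -0.2,"z": -0.6,"wx": 0,"wy": 0,"wz": -0.31},{"x": 0.2,"y": -0.2,"z": -0.6,"wx": 0,"wy": 0,"wz": -0.35},{"x": 0.2,"y": -0.2,"z": -0.6,"wx": 0,"wy": 0,"wz": -0.39}])

```text
t: 16.82
eef_pos: [0.5934, -0.1486, 0.1478]
tool_rot: [-0.003, 0.773, 0.634, 0.0]
contact_force: [-0.4, -0.3, -1.4]
gripper_width: 0.258
```

```bash
cat > loc2.py <<'E'
from h import *
FL=np.diag([1.,-1,-1])
p,r,o=cur();C=cams.get_calibration("wrist");im=snap("wrist","w4.png");print(p.round(3),r.as_matrix().round(3).tolist(),o["q"].round(2),o["contact_force"].round(1),o["gripper_width"])
for k,v in turner_pts(p,r,[.1155,0,.027],FL).items(): print(k,proj(C,v).round(),v.round(3))
T=cams.get_calibration("top")
for n,cal in(("wrist",C),("top",T)):
    t=snap(n);h=cv2.cvtColor(t,cv2.COLOR_RGB2HSV)
    m=((h[...,0]>8)&(h[...,0]<25)&(h[...,1]>90)&(h[...,2]>100)).astype(np.uint8)
    for c in cv2.findContours(m,0,2)[0]:
        if cv2.contourArea(c)>300: e=cv2.fitEllipse(c);print(n,"orange",np.round(e[0]),np.round(e[1]),atz(cal,e[0],.007).round(3))
E
python3 loc2.py
```

```text
[ 0.593 -0.149  0.148] [[0.195, 0.981, -0.003], [0.981, -0.195, 0.005], [0.004, -0.004, -1.0]] [-0.32  0.54  0.64  1.82 -0.4   0.92  0.3 ] [-0.4 -0.3 -1.4] 0.2584023539153232
hl [234. 109.] [ 0.567 -0.076  0.121]
hr [405. 109.] [ 0.645 -0.092  0.121]
fl [ 217. -157.] [0.586 0.022 0.122]
fr [ 423. -156.] [0.665 0.006 0.121]
hand [320. 325.] [ 0.59  -0.168  0.167]
hfront [320. 210.] [ 0.599 -0.119  0.167]
wrist orange [316. 270.] [ 60. 249.] [ 0.576 -0.224  0.007]
wrist orange [23. 82.] [15. 22.] [ 0.386 -0.024  0.007]
top orange [261. 193.] [25. 25.] [0.579 0.095 0.007]
top orange [598. 171.] [118. 140.] [ 0.664 -1.037  0.007]
```

View pics/w4.png

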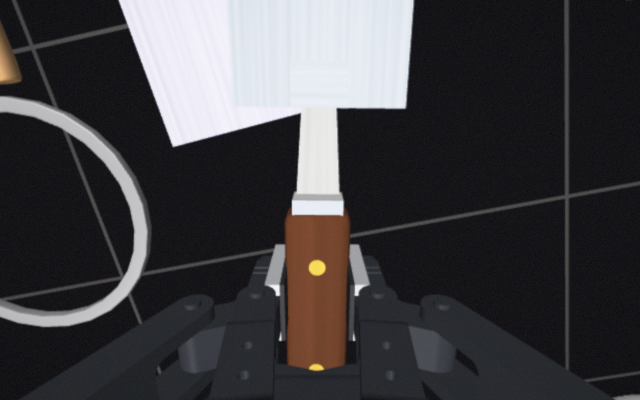

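```bash
cat >> h.py <<'E'
def blade(edge,u,th):
    "TCP and rotation to put the middle of the front edge there, blade pointing along u, nose down th"
    u=np.array([*u,0.])/np.hypot(*u);x=u*np.cos(th)-[0,0,np.sin(th)];z=u*np.sin(th)+[0,0,np.cos(th)]
    M=Rm(x,-z);return np.array(edge)-M@np.array([.1655,0,.027]),M
def edge_now():
    p,r,o=cur();x=r.as_matrix()[:,0];return p+r.apply([.1655,0,.027]),np.degrees(np.arctan2(x[1],x[0])),np.degrees(np.arcsin(-x[2])),o
U=(-.055,.998)
E
python3 - <<'E'
from h import *
print(edge_now()[:3])
c=np.array([.583,.095]);e=c-.068*np.array(U)
go(*blade([*e,.02],U,np.radians(3)))
E
```

```text
(array([0.62733511, 0.01332733, 0.12168762]), np.float64(78.17994578085668), np.float64(-0.2816806323642509))
shift [0.06  0.    0.462] turn [-0.003 -0.018 -0.083] tcp [ 0.594 -0.149  0.148]
```

jog_arm(plan=[{"x": 0.02,"y": 0,"z": 0.05,"wx": 0,"wy": 0,"wz": -0.03},{"x": 0.04,"y": 0,"z": 0.12,"wx": 0,"wy": -0.01,"wz": -0.06},{"x": 0.06,"y": 0,"z": 0.22,"wx": 0,"wy": -0.018,"wz": -0.083},{"x": 0.06,"y": 0,"z": 0.35,"wx": -0.003,"wy": -0.018,"wz": -0.083},{"x": 0.06,"y": 0,"z": 0.44,"wx": -0.003,"wy": -0.018,"wz": -0.083},{"x": 0.06,"y": 0,"z": 0.46,"wx": -0.003,"wy": -0.018,"wz": -0.083},{"x": 0.06,"y": 0,"z": 0.46,"wx": -0.003,"wy": -0.018,"wz": -0.083}])

```text
t: 17.55
eef_pos: [0.5946, -0.1367, 0.0549]
tool_rot: [0.018, 0.688, 0.725, -0.019]
contact_force: [-0.1, -0.3, -1.8]
gripper_width: 0.256
```

```bash
python3 - <<'E'
from h import *
e,y,t,o=edge_now();print(e,y,t,o["contact_force"])
T=cams.get_calibration("top");im=snap("top");im2=snap("scene")
for n,z in(("top",.002),("scene",.002)):
    for d in finder.place_of(n,"biscuit")[:2]:print(n,d["confidence"],atz(cams.get_calibration(n),d["location"],z).round(3))
cv2.imwrite("pics/ap.png",np.hstack([cv2.resize(im[150:250,190:350],(400,250)),cv2.resize(im2[140:260,280:440],(400,300))[:250]])[:,:,::-1])
c=np.array([.583,.095]);q=c-.06*np.array(U)
go(*blade([*q,.002],U,np.radians(3)))
E
```

```text
[0.58598333 0.0270055  0.01940157] 92.97266554009752 2.9663998789800927 [-0.0629801  -0.3134315  -1.81157748]
top 0.59 [0.579 0.089 0.002]
scene 0.8 [0.581 0.094 0.002]
shift [ 0.049 -0.005  0.097] turn [ 0.001 -0.    -0.001] tcp [ 0.597 -0.137  0.057]
```

View pics/ap.png

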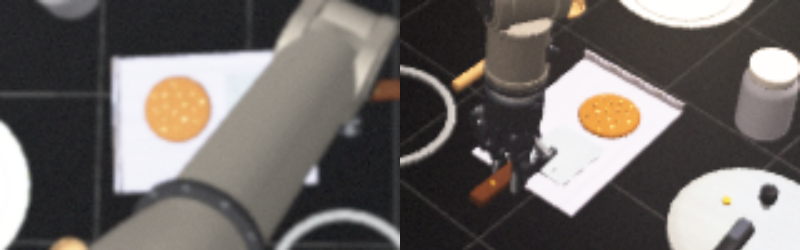

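jog_arm(plan=[{"x": 0,"y": 0,"z": 0.05,"wx": 0,"wy": 0,"wz": 0},{"x": 0.01,"y": 0,"z": 0.08,"wx": 0,"wy": 0,"wz": 0},{"x": 0.02,"y": 0,"z": 0.095,"wx": 0,"wy": 0,"wz": 0},{"x": 0.02,"y": 0,"z": 0.1,"wx": 0,"wy": 0,"wz": 0},{"x": 0.02,"y": 0,"z": 0.1,"wx": 0,"wy": 0,"wz": 0}])

```text
t: 18.17
eef_pos: [0.5964, -0.1336, 0.0369]
tool_rot: [0.019, 0.688, 0.725, -0.017]
contact_force: [-1.2, 1.2, 0.7]
gripper_width: 0.257
```

```bash
python3 - <<'E'
from h import *
e,y,t,o=edge_now();print(e,y,t,o["contact_force"],o["torque"])
for d in(.0,.06,.08): 
  q=np.array([.583,.095])+d*np.array(U);go(*blade([*q,.001],U,np.radians(3)))
E
```

```text
[0.58766529 0.03009895 0.00146583] 93.05596603193678 2.9334102954552934 [-1.18005166  1.17327624  0.73693702] [0.53854915 0.16999265 0.05967763]
shift [ 0.325 -0.004 -0.015] turn [ 0.    -0.    -0.001] tcp [ 0.596 -0.134  0.037]
shift [ 0.625 -0.005 -0.031] turn [ 0.    -0.    -0.001] tcp [ 0.596 -0.134  0.037]
shift [ 0.724 -0.005 -0.036] turn [ 0.    -0.    -0.001] tcp [ 0.596 -0.134  0.037]
```

jog_arm(plan=[{"x": 0.04,"y": 0,"z": -0.002,"wx": 0,"wy": 0,"wz": 0},{"x": 0.08,"y": 0,"z": -0.004,"wx": 0,"wy": 0,"wz": 0},{"x": 0.11,"y": 0,"z": -0.005,"wx": 0,"wy": 0,"wz": 0},{"x": 0.14,"y": 0,"z": -0.006,"wx": 0,"wy": 0,"wz": 0},{"x": 0.17,"y": 0,"z": -0.008,"wx": 0,"wy": 0,"wz": 0},{"x": 0.2,"y": 0,"z": -0.009,"wx": 0,"wy": 0,"wz": 0},{"x": 0.23,"y": 0,"z": -0.01,"wx": 0,"wy": 0,"wz": 0},{"x": 0.26,"y": 0,"z": -0.012,"wx": 0,"wy": 0,"wz": 0},{"x": 0.29,"y": 0,"z": -0.013,"wx": 0,"wy": 0,"wz": 0},{"x": 0.32,"y": 0,"z": -0.015,"wx": 0,"wy": 0,"wz": 0},{"x": 0.35,"y": 0,"z": -0.016,"wx": 0,"wy": 0,"wz": 0}])

```text
t: 19.08
eef_pos: [0.5926, -0.0631, 0.0366]
tool_rot: [0.019, 0.688, 0.725, -0.017]
contact_force: [0.1, -1.7, 2.1]
gripper_width: 0.257
```

```bash
python3 - <<'E'
from h import *
e,y,t,o=edge_now();print(e,y,t,o["contact_force"],o["torque"])
T=cams.get_calibration("scene");im=snap("scene")
for d in finder.place_of("scene","biscuit")[:2]:print(d["confidence"],atz(T,d["location"],.002).round(3))
q=np.array([.583,.095]);q=q+(.165-q[1])*np.array(U);go(*blade([*q,.0015],U,np.radians(3)))
E
```

```text
[0.58393604 0.10058552 0.00113376] 93.04793203189092 2.9358983348739014 [ 0.11077227 -1.71443103  2.11766465] [-0.07796367  0.11040465 -0.01630169]
0.56 [0.582 0.124 0.002]
0.51 [0.586 0.117 0.002]
shift [ 0.314 -0.005 -0.02 ] turn [ 0.    -0.001  0.   ] tcp [ 0.593 -0.062  0.036]
```

jog_arm(plan=[{"x": 0.03,"y": 0,"z": -0.002,"wx": 0,"wy": 0,"wz": 0},{"x": 0.06,"y": 0,"z": -0.003,"wx": 0,"wy": 0,"wz": 0},{"x": 0.09,"y": 0,"z": -0.005,"wx": 0,"wy": 0,"wz": 0},{"x": 0.12,"y": 0,"z": -0.006,"wx": 0,"wy": 0,"wz": 0},{"x": 0.15,"y": 0,"z": -0.008,"wx": 0,"wy": 0,"wz": 0},{"x": 0.18,"y": 0,"z": -0.01,"wx": 0,"wy": 0,"wz": 0},{"x": 0.21,"y": 0,"z": -0.011,"wx": 0,"wy": 0,"wz": 0},{"x": 0.24,"y": 0,"z": -0.013,"wx": 0,"wy": 0,"wz": 0},{"x": 0.27,"y": 0,"z": -0.015,"wx": 0,"wy": 0,"wz": 0},{"x": 0.3,"y": 0,"z": -0.017,"wx": 0,"wy": 0,"wz": 0},{"x": 0.32,"y": 0,"z": -0.018,"wx": 0,"wy": 0,"wz": 0}])

```text
t: 20.1
eef_pos: [0.589, 0.0035, 0.0366]
tool_rot: [0.018, 0.687, 0.726, -0.017]
contact_force: [0.9, -1.6, 1.3]
gripper_width: 0.265
```

```bash
python3 - <<'E'
from h import *
e,y,t,o=edge_now();print(e,y,t,o["contact_force"],o["torque"])
T=cams.get_calibration("scene");im=snap("scene")
for d in finder.place_of("scene","biscuit")[:2]:print(d["confidence"],atz(T,d["location"],.004).round(3))
im2=snap("wrist");cv2.imwrite("pics/under.png",np.hstack([cv2.resize(im[120:240,300:460],(400,300)),cv2.resize(im2,(400,300))])[:,:,::-1])
print("lift, nose up 6");go(*blade([e[0],e[1]-.004,.08],U,np.radians(-6)))
E
```

```text
[0.57988936 0.16721545 0.0014551 ] 93.18977195947481 2.8386476146173845 [ 0.9040918  -1.57056096  1.27717561] [-0.16555692  0.05936187 -0.01122099]
0.54 [0.581 0.125 0.004]
0.41 [0.575 0.178 0.004]
lift, nose up 6
shift [-0.052 -0.001 -0.263] turn [0.    0.049 0.   ] tcp [0.589 0.004 0.036]
```

View pics/under.png

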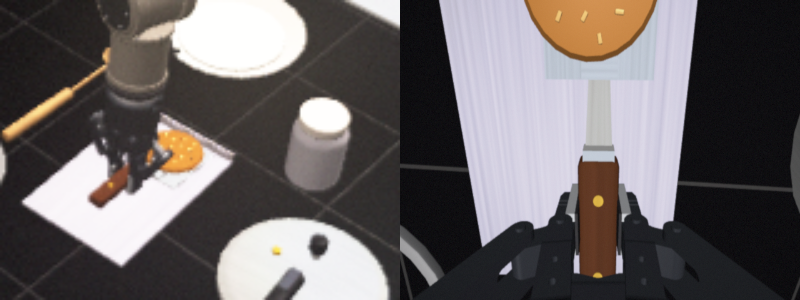

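jog_arm(plan=[{"x": -0.01,"y": 0,"z": -0.01,"wx": 0,"wy": 0.004,"wz": 0},{"x": -0.015,"y": 0,"z": -0.025,"wx": 0,"wy": 0.01,"wz": 0},{"x": -0.02,"y": 0,"z": -0.045,"wx": 0,"wy": 0.018,"wz": 0},{"x": -0.025,"y": 0,"z": -0.07,"wx": 0,"wy": 0.025,"wz": 0},{"x": -0.03,"y": 0,"z": -0.1,"wx": 0,"wy": 0.032,"wz": 0},{"x": -0.04,"y": 0,"z": -0.14,"wx": 0,"wy": 0.04,"wz": 0},{"x": -0.045,"y": 0,"z": -0.18,"wx": 0,"wy": 0.045,"wz": 0},{"x": -0.05,"y": 0,"z": -0.22,"wx": 0,"wy": 0.049,"wz": 0},{"x": -0.05,"y": 0,"z": -0.25,"wx": 0,"wy": 0.049,"wz": 0},{"x": -0.05,"y": 0,"z": -0.263,"wx": 0,"wy": 0.049,"wz": 0},{"x": -0.05,"y": 0,"z": -0.263,"wx": 0,"wy": 0.049,"wz": 0}])

```text
t: 21.17
eef_pos: [0.5898, -0.003, 0.0903]
tool_rot: [-0.038, 0.686, 0.726, 0.037]
contact_force: [0.1, -0.1, -2.6]
gripper_width: 0.256
```

```bash
python3 - <<'E'
from h import *
e,y,t,o=edge_now();print(e,y,t,o["contact_force"],o["q"].round(2))
T=cams.get_calibration("scene");im=snap("scene","up.png")
for d in finder.place_of("scene","biscuit")[:2]:print(d["confidence"],d["location"],atz(T,d["location"],.08).round(3))
C=cams.get_calibration("wrist");im2=snap("wrist","upw.png")
h=cv2.cvtColor(im2,cv2.COLOR_RGB2HSV);m=((h[...,0]>8)&(h[...,0]<25)&(h[...,1]>90)&(h[...,2]>100)).astype(np.uint8)
for c in cv2.findContours(m,0,2)[0]:
    if cv2.contourArea(c)>1500: x,yy,w,hh=cv2.boundingRect(c);print("orange",(x,yy,w,hh))
print(proj(C,e),)
b=np.array([.505,.355]);
for x,y in((.545,.25),(.505,.33)): print(x,y);go(*blade([x,y,.09],U,np.radians(-6)))
E
```

```text
[0.58026786 0.16414856 0.08091292] 93.26600984606692 -6.048072044229092 [ 0.13489301 -0.1369423  -2.63277963] [-0.39  0.55  0.46  1.9  -0.48  0.8   0.42]
0.82 [368.2, 166.7] [0.572 0.122 0.08 ]
orange (287, 214, 60, 157)
orange (200, 0, 211, 84)
[ 322.06056984 -156.23531941]
0.545 0.25
shift [ 0.44  -0.149 -0.006] turn [-0.    -0.     0.001] tcp [ 0.589 -0.003  0.089]
0.505 0.33
shift [ 0.849 -0.326  0.038] turn [-0.    -0.     0.001] tcp [ 0.589 -0.003  0.089]
```

jog_arm(plan=[{"x": 0.03,"y": -0.01,"z": 0,"wx": 0,"wy": 0,"wz": 0},{"x": 0.08,"y": -0.03,"z": 0.003,"wx": 0,"wy": 0,"wz": 0},{"x": 0.15,"y": -0.06,"z": 0.007,"wx": 0,"wy": 0,"wz": 0},{"x": 0.23,"y": -0.09,"z": 0.01,"wx": 0,"wy": 0,"wz": 0},{"x": 0.32,"y": -0.12,"z": 0.014,"wx": 0,"wy": 0,"wz": 0},{"x": 0.41,"y": -0.16,"z": 0.018,"wx": 0,"wy": 0,"wz": 0},{"x": 0.5,"y": -0.19,"z": 0.022,"wx": 0,"wy": 0,"wz": 0},{"x": 0.59,"y": -0.23,"z": 0.026,"wx": 0,"wy": 0,"wz": 0},{"x": 0.68,"y": -0.26,"z": 0.03,"wx": 0,"wy": 0,"wz": 0},{"x": 0.76,"y": -0.3,"z": 0.034,"wx": 0,"wy": 0,"wz": 0},{"x": 0.82,"y": -0.32,"z": 0.037,"wx": 0,"wy": 0,"wz": 0},{"x": 0.85,"y": -0.33,"z": 0.038,"wx": 0,"wy": 0,"wz": 0}])

```text
t: 22.32
eef_pos: [0.5118, 0.1658, 0.0993]
tool_rot: [-0.039, 0.684, 0.727, 0.036]
contact_force: [-0.0, 0.2, -2.4]
gripper_width: 0.258
```

```bash
python3 - <<'E'
from h import *
e,y,t,o=edge_now();print(e,y,t,o["contact_force"],o["q"].round(2))
C=cams.get_calibration("wrist");im2=snap("wrist","upw2.png")
h=cv2.cvtColor(im2,cv2.COLOR_RGB2HSV);m=((h[...,0]>8)&(h[...,0]<25)&(h[...,1]>90)&(h[...,2]>100)).astype(np.uint8);m[200:]=0
for c in cv2.findContours(m,0,2)[0]:
    if cv2.contourArea(c)>1500: print("orange",cv2.boundingRect(c))
p,M=blade([.473,.435,.05],U,np.radians(-4));go(p,M)
p,M=blade([.473,.442,.012],U,np.radians(15));go(p,M)
E
```

```text
[0.50157675 0.33292972 0.09000919] 93.47219588876389 -6.088540680090187 [-0.04853645  0.16739677 -2.4041154 ] [-0.73  0.45  0.46  2.04 -0.46  0.72  0.1 ]
orange (80, 66, 80, 134)
orange (200, 0, 211, 84)
shift [ 0.498 -0.117  0.224] turn [-0.001 -0.012  0.002] tcp [0.512 0.166 0.099]
shift [ 0.611 -0.114  0.158] turn [-0.    -0.117  0.002] tcp [0.512 0.166 0.099]
```

jog_arm(plan=[{"x": 0.03,"y": -0.01,"z": 0,"wx": 0,"wy": 0,"wz": 0},{"x": 0.08,"y": -0.02,"z": 0.02,"wx": 0,"wy": 0,"wz": 0},{"x": 0.15,"y": -0.04,"z": 0.04,"wx": 0,"wy": 0,"wz": 0},{"x": 0.23,"y": -0.06,"z": 0.08,"wx": 0,"wy": -0.003,"wz": 0},{"x": 0.31,"y": -0.08,"z": 0.12,"wx": 0,"wy": -0.006,"wz": 0},{"x": 0.39,"y": -0.1,"z": 0.16,"wx": 0,"wy": -0.009,"wz": 0},{"x": 0.45,"y": -0.11,"z": 0.2,"wx": 0,"wy": -0.012,"wz": 0},{"x": 0.49,"y": -0.117,"z": 0.22,"wx": 0,"wy": -0.012,"wz": 0},{"x": 0.5,"y": -0.117,"z": 0.224,"wx": 0,"wy": -0.012,"wz": 0},{"x": 0.5,"y": -0.117,"z": 0.224,"wx": 0,"wy": -0.012,"wz": 0}])

```text
t: 23.2
eef_pos: [0.4822, 0.2688, 0.0653]
tool_rot: [-0.026, 0.685, 0.728, 0.023]
contact_force: [0.1, -0.6, -1.5]
gripper_width: 0.26
```

```bash
python3 - <<'E'
from h import *
e,y,t,o=edge_now();print(e,y,t,o["contact_force"],o["q"].round(2))
im=snap("scene")
for n in("biscuit","plate"):
  for d in finder.place_of("scene",n)[:2]:print(n,d["confidence"],atz(cams.get_calibration("scene"),d["location"],.05 if n=="biscuit" else 0).round(3))
for th,z in((0,.04),(6,.03),(12,.02),(18,.013),(22,.009),(28,.009)):
  print(th);go(*blade([.473,.440,z],U,np.radians(th)))
E
```

```text
[0.47187887 0.43540642 0.04964926] 93.51950360289833 -3.9258859262817087 [ 0.07465876 -0.55840068 -1.54381895] [-0.93  0.52  0.44  2.03 -0.46  0.66 -0.11]
biscuit 0.65 [0.471 0.388 0.05 ]
plate 0.78 [0.49  0.398 0.   ]
plate 0.21 [0.43  0.455 0.   ]
0
shift [ 0.038 -0.002 -0.003] turn [-0.    -0.022  0.001] tcp [0.483 0.267 0.066]
6
shift [ 0.059 -0.002 -0.038] turn [-0.    -0.055  0.001] tcp [0.483 0.267 0.066]
12
shift [ 0.089 -0.002 -0.069] turn [-0.    -0.088  0.001] tcp [0.483 0.267 0.066]
18
shift [ 0.128 -0.001 -0.111] turn [-0.    -0.122  0.001] tcp [0.483 0.267 0.066]
22
shift [ 0.158 -0.001 -0.141] turn [-0.    -0.144  0.001] tcp [0.483 0.267 0.066]
28
shift [ 0.213 -0.001 -0.209] turn [-0.    -0.177  0.001] tcp [0.483 0.267 0.066]
```

jog_arm(plan=[{"x": 0.02,"y": 0,"z": 0,"wx": 0,"wy": -0.01,"wz": 0},{"x": 0.04,"y": 0,"z": -0.005,"wx": 0,"wy": -0.022,"wz": 0},{"x": 0.048,"y": 0,"z": -0.02,"wx": 0,"wy": -0.038,"wz": 0},{"x": 0.059,"y": 0,"z": -0.038,"wx": 0,"wy": -0.055,"wz": 0},{"x": 0.074,"y": 0,"z": -0.053,"wx": 0,"wy": -0.071,"wz": 0},{"x": 0.089,"y": 0,"z": -0.069,"wx": 0,"wy": -0.088,"wz": 0},{"x": 0.11,"y": 0,"z": -0.09,"wx": 0,"wy": -0.105,"wz": 0},{"x": 0.128,"y": 0,"z": -0.111,"wx": 0,"wy": -0.122,"wz": 0},{"x": 0.143,"y": 0,"z": -0.126,"wx": 0,"wy": -0.133,"wz": 0},{"x": 0.158,"y": 0,"z": -0.141,"wx": 0,"wy": -0.144,"wz": 0},{"x": 0.158,"y": 0,"z": -0.141,"wx": 0,"wy": -0.144,"wz": 0}])

```text
t: 24.27
eef_pos: [0.4813, 0.2989, 0.0961]
tool_rot: [0.139, 0.673, 0.715, -0.131]
contact_force: [0.7, 0.6, -2.9]
gripper_width: 0.26
```

```bash
python3 - <<'E'
from h import *
e,y,t,o=edge_now();print(e,y,t,o["contact_force"],o["q"].round(2))
C=cams.get_calibration("wrist");im2=snap("wrist","tip.png")
h=cv2.cvtColor(im2,cv2.COLOR_RGB2HSV);m=((h[...,0]>8)&(h[...,0]<25)&(h[...,1]>90)&(h[...,2]>100)).astype(np.uint8);m[200:]=0
for c in cv2.findContours(m,0,2)[0]:
    if cv2.contourArea(c)>1500: print("orange",cv2.boundingRect(c))
for th,z,d in((27,.0085,0),(31,.0085,0),(35,.0085,0),(35,.0085,-.06),(35,.0085,-.1)):
  print(th,d);go(*blade([.473-.055*d,.440+d,z],U,np.radians(th)))
E
```

```text
[0.47249889 0.44205148 0.00916205] 93.52035723237661 21.97177808598061 [ 0.69749364  0.56657619 -2.94900093] [-1.31  0.7   0.7   1.81 -0.15  1.   -0.53]
orange (200, 0, 209, 80)
27 0
shift [ 0.013 -0.003 -0.068] turn [ 0.    -0.028  0.001] tcp [0.481 0.298 0.096]
31 0
shift [ 0.029 -0.003 -0.124] turn [ 0.001 -0.05   0.001] tcp [0.481 0.298 0.096]
35 0
shift [ 0.049 -0.002 -0.179] turn [ 0.001 -0.073  0.001] tcp [0.481 0.298 0.096]
35 -0.06
shift [-0.229 -0.004 -0.066] turn [ 0.001 -0.073  0.001] tcp [0.481 0.298 0.096]
35 -0.1
shift [-0.415 -0.005  0.008] turn [ 0.001 -0.073  0.001] tcp [0.481 0.298 0.096]
```

jog_arm(plan=[{"x": 0.006,"y": 0,"z": -0.034,"wx": 0,"wy": -0.014,"wz": 0},{"x": 0.013,"y": 0,"z": -0.068,"wx": 0,"wy": -0.028,"wz": 0},{"x": 0.02,"y": 0,"z": -0.096,"wx": 0,"wy": -0.039,"wz": 0},{"x": 0.029,"y": 0,"z": -0.124,"wx": 0,"wy": -0.05,"wz": 0},{"x": 0.039,"y": 0,"z": -0.151,"wx": 0,"wy": -0.062,"wz": 0},{"x": 0.049,"y": 0,"z": -0.179,"wx": 0,"wy": -0.073,"wz": 0},{"x": 0.049,"y": 0,"z": -0.179,"wx": 0,"wy": -0.073,"wz": 0}])

```text
t: 24.9
eef_pos: [0.4802, 0.3213, 0.1253]
tool_rot: [0.219, 0.653, 0.695, -0.206]
contact_force: [0.0, 0.9, -2.9]
gripper_width: 0.261
```

```bash
cat > tip.py <<'E'
from h import *
e,y,t,o=edge_now();print(e,y,t,o["contact_force"],o["q"].round(2))
im2=snap("wrist","tip2.png")
h=cv2.cvtColor(im2,cv2.COLOR_RGB2HSV);m=((h[...,0]>8)&(h[...,0]<25)&(h[...,1]>90)&(h[...,2]>100)).astype(np.uint8);m[200:]=0
for c in cv2.findContours(m,0,2)[0]:
    if cv2.contourArea(c)>500: print("orange",cv2.boundingRect(c))
snap("scene","tips.png")
for n,z in(("biscuit",.01),("plate",0)):
  for d in finder.place_of("scene",n)[:1]:print(n,d["confidence"],np.round(d["location"]),atz(cams.get_calibration("scene"),d["location"],z).round(3))
E
python3 tip.py; python3 - <<'E'
from h import *
for d in(0,-.05,-.09,-.11): go(*blade([.473-.055*d,.440+d,.009],U,np.radians(35)))
E
```

```text
[0.4727765  0.44112823 0.00824099] 93.5358464107087 34.996632495070486 [ 0.00951843  0.93772414 -2.8800819 ] [-1.4   0.82  0.75  1.67 -0.05  1.22 -0.63]
orange (157, 169, 65, 31)
orange (207, 0, 195, 62)
biscuit 0.43 [393. 129.] [0.456 0.427 0.01 ]
plate 0.89 [391. 134.] [0.464 0.406 0.   ]
shift [ 0.006 -0.004 -0.006] turn [0.    0.    0.001] tcp [0.48  0.319 0.126]
shift [-0.199 -0.004  0.138] turn [0.    0.    0.001] tcp [0.48  0.319 0.126]
shift [-0.363 -0.005  0.253] turn [0.    0.    0.001] tcp [0.48  0.319 0.126]
shift [-0.445 -0.005  0.31 ] turn [0.    0.    0.001] tcp [0.48  0.319 0.126]
```

jog_arm(plan=[{"x": -0.01,"y": 0,"z": 0.007,"wx": 0,"wy": 0,"wz": 0},{"x": -0.03,"y": 0,"z": 0.02,"wx": 0,"wy": 0,"wz": 0},{"x": -0.05,"y": 0,"z": 0.034,"wx": 0,"wy": 0,"wz": 0},{"x": -0.07,"y": 0,"z": 0.048,"wx": 0,"wy": 0,"wz": 0},{"x": -0.09,"y": 0,"z": 0.062,"wx": 0,"wy": 0,"wz": 0},{"x": -0.11,"y": 0,"z": 0.076,"wx": 0,"wy": 0,"wz": 0},{"x": -0.13,"y": 0,"z": 0.09,"wx": 0,"wy": 0,"wz": 0},{"x": -0.15,"y": 0,"z": 0.104,"wx": 0,"wy": 0,"wz": 0},{"x": -0.17,"y": 0,"z": 0.118,"wx": 0,"wy": 0,"wz": 0},{"x": -0.19,"y": 0,"z": 0.132,"wx": 0,"wy": 0,"wz": 0},{"x": -0.21,"y": 0,"z": 0.146,"wx": 0,"wy": 0,"wz": 0},{"x": -0.21,"y": 0,"z": 0.146,"wx": 0,"wy": 0,"wz": 0}])

```text
t: 26.1
eef_pos: [0.4834, 0.2659, 0.1262]
tool_rot: [0.219, 0.655, 0.693, -0.207]
contact_force: [-0.1, -1.2, -1.7]
gripper_width: 0.258
```

```bash
python3 tip.py; python3 - <<'E'
from h import *
a=cv2.imread("pics/tip2.png");b=cv2.imread("pics/tips.png")
cv2.imwrite("pics/tipv.png",np.hstack([cv2.resize(a,(400,300)),cv2.resize(b[60:180,300:460],(400,300))]))
for d in(-.05,-.09,-.11): go(*blade([.473-.055*d,.440+d,.009],U,np.radians(35)))
E
```

```text
[0.47661624 0.38568896 0.00903575] 93.23830205757157 35.052788777868116 [-0.11762549 -1.20252337 -1.71325527] [-1.38  0.77  0.78  1.77 -0.02  1.15 -0.6 ]
orange (129, 109, 77, 91)
biscuit 0.67 [391. 136.] [0.475 0.388 0.01 ]
plate 0.6 [392. 135.] [0.467 0.407 0.   ]
shift [ 0.009 -0.004 -0.007] turn [ 0.    -0.     0.001] tcp [0.483 0.268 0.126]
shift [-0.155 -0.005  0.108] turn [ 0.    -0.     0.001] tcp [0.483 0.268 0.126]
shift [-0.237 -0.005  0.165] turn [ 0.    -0.     0.001] tcp [0.483 0.268 0.126]
```

View pics/tipv.png

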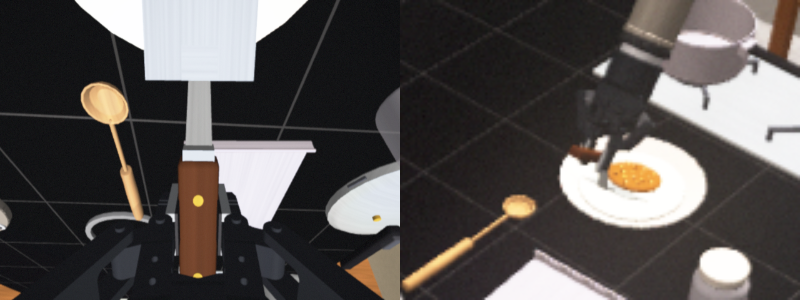

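jog_arm(plan=[{"x": -0.02,"y": 0,"z": 0.014,"wx": 0,"wy": 0,"wz": 0},{"x": -0.045,"y": 0,"z": 0.031,"wx": 0,"wy": 0,"wz": 0},{"x": -0.07,"y": 0,"z": 0.049,"wx": 0,"wy": 0,"wz": 0},{"x": -0.095,"y": 0,"z": 0.066,"wx": 0,"wy": 0,"wz": 0},{"x": -0.12,"y": 0,"z": 0.082,"wx": 0,"wy": 0,"wz": 0},{"x": -0.145,"y": 0,"z": 0.1,"wx": 0,"wy": 0,"wz": 0},{"x": -0.17,"y": 0,"z": 0.117,"wx": 0,"wy": 0,"wz": 0},{"x": -0.195,"y": 0,"z": 0.13,"wx": 0,"wy": 0,"wz": 0},{"x": -0.24,"y": 0,"z": 0.1,"wx": 0,"wy": 0,"wz": 0},{"x": -0.3,"y": 0,"z": 0.05,"wx": 0,"wy": 0,"wz": 0},{"x": -0.36,"y": 0,"z": -0.05,"wx": 0,"wy": 0,"wz": 0},{"x": -0.42,"y": 0,"z": -0.15,"wx": 0,"wy": 0,"wz": 0}])

```text
t: 27.3
eef_pos: [0.4864, 0.2155, 0.2007]
tool_rot: [0.219, 0.655, 0.693, -0.207]
contact_force: [0.6, 0.6, -2.2]
gripper_width: 0.259
```

```bash
python3 tip.py; python3 - <<'E'
from h import *
T=cams.get_calibration("top");a=snap("top","after.png");h=cv2.cvtColor(a,cv2.COLOR_RGB2HSV)
m=((h[...,0]>8)&(h[...,0]<25)&(h[...,1]>90)&(h[...,2]>100)).astype(np.uint8);m[:,300:]=0
for c in cv2.findContours(m,0,2)[0]:
    if cv2.contourArea(c)>200: e=cv2.fitEllipse(c);print("orange",np.round(e[0]),np.round(e[1]),atz(T,e[0],.012).round(3))
cv2.imwrite("pics/tipv2.png",np.hstack([cv2.resize(a[140:300,110:310,::-1],(400,320)),cv2.resize(cv2.imread("pics/tips.png")[60:188,300:460],(400,320))]))
# lay-down on the sheet, flat, pointing U
for x,y,z,th in((.52,.2,.12,10),(.575,.08,.06,2),(.575,.08,.004,0)): go(*blade([x,y,z],U,np.radians(th)))
E
```

```text
[0.47954544 0.33531291 0.08359716] 93.28620078686123 35.01307123543702 [ 0.59653968  0.57766348 -2.15765937] [-1.39  0.64  0.86  1.81  0.06  1.21 -0.54]
orange (134, 0, 93, 200)
biscuit 0.48 [394. 134.] [0.481 0.405 0.01 ]
plate 0.72 [392. 135.] [0.469 0.403 0.   ]
orange [272. 254.] [ 7. 63.] [0.378 0.052 0.012]
shift [-0.657  0.161  0.602] turn [0.    0.139 0.001] tcp [0.486 0.216 0.199]
shift [-0.95   0.401  1.311] turn [0.    0.183 0.001] tcp [0.486 0.216 0.199]
shift [-0.777  0.401  1.567] turn [0.    0.194 0.001] tcp [0.486 0.216 0.199]
```

View pics/tipv2.png

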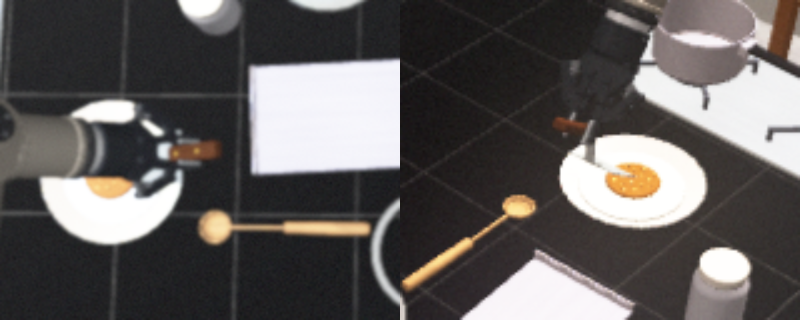

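jog_arm(plan=[{"x": -0.13,"y": 0.02,"z": 0,"wx": 0,"wy": 0.02,"wz": 0},{"x": -0.26,"y": 0.05,"z": 0.1,"wx": 0,"wy": 0.045,"wz": 0},{"x": -0.36,"y": 0.08,"z": 0.2,"wx": 0,"wy": 0.07,"wz": 0},{"x": -0.46,"y": 0.1,"z": 0.32,"wx": 0,"wy": 0.095,"wz": 0},{"x": -0.56,"y": 0.13,"z": 0.44,"wx": 0,"wy": 0.12,"wz": 0},{"x": -0.63,"y": 0.16,"z": 0.55,"wx": 0,"wy": 0.139,"wz": 0},{"x": -0.66,"y": 0.16,"z": 0.6,"wx": 0,"wy": 0.139,"wz": 0}])

```text
t: 28.13
eef_pos: [0.528, 0.0334, 0.1762]
tool_rot: [0.062, 0.688, 0.721, -0.059]
contact_force: [-0.5, -0.3, -1.2]
gripper_width: 0.26
```

```bash
python3 - <<'E'
from h import *
print(edge_now()[:3])
for x,y,z,th in((.575,.08,.08,2),(.575,.08,.015,0)): go(*blade([x,y,z],U,np.radians(th)))
E
```

```text
(array([0.52055697, 0.19168119, 0.1212754 ]), np.float64(92.705504193993), np.float64(9.865700059113546))
shift [-0.537  0.252  0.416] turn [-0.     0.044 -0.002] tcp [0.528 0.033 0.176]
shift [-0.482  0.252  0.765] turn [-0.     0.055 -0.002] tcp [0.528 0.033 0.176]
```

jog_arm(plan=[{"x": -0.12,"y": 0.06,"z": 0.04,"wx": 0,"wy": 0.01,"wz": 0},{"x": -0.26,"y": 0.12,"z": 0.1,"wx": 0,"wy": 0.02,"wz": 0},{"x": -0.4,"y": 0.18,"z": 0.2,"wx": 0,"wy": 0.035,"wz": 0},{"x": -0.52,"y": 0.25,"z": 0.35,"wx": 0,"wy": 0.044,"wz": 0},{"x": -0.52,"y": 0.25,"z": 0.5,"wx": 0,"wy": 0.055,"wz": 0},{"x": -0.49,"y": 0.25,"z": 0.65,"wx": 0,"wy": 0.055,"wz": 0},{"x": -0.482,"y": 0.25,"z": 0.74,"wx": 0,"wy": 0.055,"wz": 0},{"x": -0.482,"y": 0.25,"z": 0.765,"wx": 0,"wy": 0.055,"wz": 0},{"x": -0.482,"y": 0.25,"z": 0.765,"wx": 0,"wy": 0.055,"wz": 0}])

```text
t: 28.88
eef_pos: [0.5818, -0.0854, 0.04]
tool_rot: [-0.002, 0.69, 0.724, -0.002]
contact_force: [-0.1, 0.1, -1.3]
gripper_width: 0.261
```

```bash
python3 - <<'E'
from h import *
e=edge_now();print(e[:3],e[3]["contact_force"])
go(*blade([.575,.08,.0025],U,0))
E
```

```text
(array([0.57391795, 0.07989603, 0.01306452]), np.float64(92.69754081176836), np.float64(-0.015779963704029072)) [-0.11258274  0.11237706 -1.3241989 ]
shift [0.    0.012 0.053] turn [-0.002 -0.    -0.003] tcp [ 0.582 -0.085  0.04 ]
```

jog_arm(plan=[{"x": 0,"y": 0,"z": 0.025,"wx": 0,"wy": 0,"wz": 0},{"x": 0,"y": 0,"z": 0.045,"wx": 0,"wy": 0,"wz": 0},{"x": 0,"y": 0,"z": 0.057,"wx": 0,"wy": 0,"wz": 0},{"x": 0,"y": 0,"z": 0.057,"wx": 0,"wy": 0,"wz": 0},{"x": 0,"y": 0,"z": 0.057,"wx": 0,"wy": 0,"wz": 0}])

```text
t: 29.3
eef_pos: [0.5824, -0.0853, 0.0295]
tool_rot: [-0.001, 0.69, 0.724, -0.001]
contact_force: [-0.8, 0.1, 1.8]
gripper_width: 0.256
```

jog_arm(plan=[{"x": 0,"y": 0,"z": 0,"wx": 0,"wy": 0,"wz": 0},{"x": 0,"y": 0,"z": 0,"wx": 0,"wy": 0,"wz": 0},{"x": 0,"y": 0,"z": 0,"wx": 0,"wy": 0,"wz": 0},{"x": 0,"y": 0,"z": 0,"wx": 0,"wy": 0,"wz": 0},{"x": 0,"y": 0,"z": 0,"wx": 0,"wy": 0,"wz": 0},{"x": 0,"y": 0,"z": 0,"wx": 0,"wy": 0,"wz": 0},{"x": 0,"y": 0,"z": -0.1,"wx": 0,"wy": 0,"wz": 0},{"x": 0,"y": 0,"z": -0.3,"wx": 0,"wy": 0,"wz": 0},{"x": 0,"y": 0,"z": -0.5,"wx": 0,"wy": 0,"wz": 0},{"x": 0,"y": 0,"z": -0.7,"wx": 0,"wy": 0,"wz": 0},{"x": 0,"y": 0,"z": -0.9,"wx": 0,"wy": 0,"wz": 0},{"x": 0,"y": 0,"z": -1,"wx": 0,"wy": 0,"wz": 0}], hand=1)

```text
t: 30.3
eef_pos: [0.5847, -0.0862, 0.2344]
tool_rot: [0.001, 0.69, 0.723, 0.001]
contact_force: [1.0, -0.2, 0.3]
gripper_width: 1.005
```

```bash
python3 - <<'E'
from h import *
a=cv2.imread("pics/top1.png")[:,:,::-1];T=cams.get_calibration("top");b=snap("top","end.png");o=monitor.get_obs();print(o["t"],o["contact_force"])
def orange(im,x1):
    h=cv2.cvtColor(np.ascontiguousarray(im),cv2.COLOR_RGB2HSV);m=((h[...,0]>8)&(h[...,0]<25)&(h[...,1]>90)&(h[...,2]>100)).astype(np.uint8);m[:,x1:]=0
    for c in cv2.findContours(m,0,2)[0]:
        if cv2.contourArea(c)>100:e=cv2.fitEllipse(c);print("orange",np.round(e[0],1),np.round(e[1],1),atz(T,e[0],.012).round(3))
orange(b,300)
for n,(y0,y1,x0,x1) in dict(jar=(120,165,190,235),spoon=(240,265,205,297),gasket=(228,302,293,365),plate=(180,275,120,215)).items():
    d=np.abs(a[y0:y1,x0:x1].astype(int)-b[y0:y1,x0:x1]).max(2)>60
    m=lambda i:cv2.moments((cv2.cvtColor(np.ascontiguousarray(i[y0:y1,x0:x1]),cv2.COLOR_RGB2GRAY)>110).astype(np.uint8),True)
    A,B=m(a),m(b);print(n,d.sum(),[round(A["m10"]/A["m00"]-B["m10"]/B["m00"],2),round(A["m01"]/A["m00"]-B["m01"]/B["m00"],2)])
snap("scene","end2.png");S=cams.get_calibration("scene")
for n,z in(("plate",0),("biscuit",.006),("jar",0),("turner",.002),("turner_handle",.048),("turner_edge",.002)):
    for k in(("scene",S),("top",T)):
        for d in finder.place_of(k[0],n)[:1]:print(n,k[0],round(d["confidence"],2),atz(k[1],d["location"],z).round(3))
E
```

```text
30.35 [ 0.91569749 -0.68032472  1.11311815]
orange [219.7 253.3] [15.1 23.7] [0.378 0.225 0.012]
orange [  5.1 236.2] [12.5 18.8] [0.428 0.943 0.012]
orange [165.  225.7] [23.8 25.2] [0.467 0.41  0.012]
jar 0 [-0.09, -0.13]
spoon 1145 [-11.65, 1.17]
gasket 210 [3.61, 3.73]
plate 541 [-0.01, 0.03]
plate scene 0.95 [0.463 0.391 0.   ]
plate top 0.85 [0.477 0.411 0.   ]
biscuit scene 0.75 [0.465 0.413 0.006]
biscuit top 0.97 [0.467 0.413 0.006]
jar scene 0.73 [0.749 0.237 0.   ]
jar top 0.6 [0.735 0.228 0.   ]
turner scene 0.92 [0.574 0.027 0.002]
turner top 0.61 [ 0.515 -0.633  0.002]
turner_handle scene 0.94 [ 0.522 -0.758  0.048]
turner_handle top 0.62 [ 0.52  -0.769  0.048]
turner_edge scene 0.7 [0.575 0.098 0.002]
turner_edge top 0.91 [ 0.496 -0.581  0.002]
```

```bash
python3 - <<'E'
import cv2,numpy as np
for A,B,R in(("scene1","lay2",{"gasket":(160,210,240,310)}),("scene1","up",{"gasket":(160,210,240,310),"spoon":(130,180,295,360)}),("scene1","end2",{"gasket":(160,210,240,310),"spoon":(130,180,295,360),"plate":(108,155,355,430),"jar":(155,200,410,445)})):
    a,b=[cv2.imread(f"pics/{n}.png").astype(np.float32) for n in(A,B)]
    for k,(y0,y1,x0,x1) in R.items():
        ga,gb=[cv2.cvtColor(i[y0:y1,x0:x1].astype(np.uint8),6).astype(np.float32) for i in(a,b)]
        print(B,k,"changed px",int((np.abs(ga-gb)>50).sum()),"shift",np.round(cv2.phaseCorrelate(ga,gb),2).tolist() if 0 else cv2.phaseCorrelate(ga,gb))
E
```

```text
lay2 gasket changed px 6 shift ((0.00039095943887446083, 0.0006654174198317264), 1.02113501879904)
up gasket changed px 0 shift ((0.0026033837990837583, -0.005824388672486691), 1.0167919769552018)
up spoon changed px 472 shift ((-0.08458552034832678, 0.3280027743645384), 0.5971051624086168)
end2 gasket changed px 0 shift ((0.035881592231675086, 0.03217936056826076), 1.0226201864083608)
end2 spoon changed px 130 shift ((0.1790148859593117, 0.038644292941828695), 0.8384232722388374)
end2 plate changed px 226 shift ((0.4269863824948672, -0.03402193861604985), 0.9239148667123582)
end2 jar changed px 0 shift ((0.0625489917569233, 0.48292002703297854), 1.0138557428195152)
```

```bash
python3 -c "
from station import bot
print(bot.hand_in())"
```

```text
the job is handed in; nothing more can be done
None
```

The job is done and handed in at about 30.5 s on the robot's clock. The hand-in gave no verdict.

**What I did:**
- I took the steel turner with the wooden handle out of the rack; the blue look-alike stayed where it was.
- I leaned it 63° on its long edge on the counter and let go. It tipped over flat and right way up, and I gripped it again from above.
- I slid the blade under the biscuit against the lip and lifted it clear. Over the plate I tilted the blade to 35°, with its edge about 3 mm above the plate floor, and drew it back.
- I laid the turner flat and right way up on the sheet and moved the hand about 20 cm above it.

**Last checks:**
- **Biscuit:** at (0.467, 0.410), against the plate middle at about (0.468, 0.407). It looked flat and same side up in the picture taken as the blade came off.
- **Turner:** the last scene-camera check put it on the sheet where I left it. The top camera and the handle search reported the blue look-alike instead.
- **Plate, jar and gasket:** no real shift between the first and last scene pictures (under 0.5 px). The top picture showed changes around the gasket, which I put down to the arm being in view.
- **Spoon:** the arm partly hid it in the last pictures. The part in view showed no shift beyond about 0.2 px, so this check is weaker.
- **Lay-down pose:** my first pose for laying the turner down ran into joint limits, so I laid it pointing away from the robot instead.

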